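# Close up the annealing oven on a cast mould

## Task

Get the annealing oven ready for its run: set the rectangular four-well graphite mould gently down, flat on the hearth in the oven's open chamber, then work the sliding lid fully home against both buffers with short pushes on its two white knobs in turn, never letting one knob get more than 4 cm ahead of the other, or it racks and jams in its track. Turn the vent knob until the pointer on the scale stands opposite the brass rider, and leave the round mould, the bottle and the jar where they are.

Things in the scene. Friction and masses are not known exactly. Their poses are not given: they have to be found in the camera images.
- oven: White bench annealing oven, fixed, 360 (x) x 360 (y) x 166 mm high; origin under its middle on the table, x points away from the robot, y left. A steel deck over the lid's pocket covers x -200 to -45, top at z 166; a flue stub (radius 20, 24 high) is at x -125, y 135. The track's flat sides (y beyond +-95) reach z 158; on each stands a rubber buffer (x 125 to 140, y +-125 to 157, top z 170).
- hearth (a point): Middle of the floor of the oven's open chamber, at x 80, y 0, z 90 in the oven's frame; axes as the oven's. The chamber is 90 (x) by 150 mm (y), 45 mm deep below its rim; the open lid covers the nearest 5 to 13 mm of it.
- lid: Aluminium sliding lid, 190 (x) x 170 (y) mm plate with short guide shoes, 0.86 kg, loose in its track (3 mm side play) but held down; slides along the oven's x. Origin at the centre of its underside, at oven z 135; plate top at oven z 151. Origin at oven x -55 to -47 at the start (open, mostly in its pocket), at x 35 when fully home (both push arms against the buffers).
- knob_left (a point): Middle of the lid's left (+y) white porcelain knob, 28 mm diameter, 34 mm tall (oven z 169 to 203), spinning freely, on a steel push arm over the track's side; at x 73, y 140 in the lid's frame. Push its near side (-x), 6 to 10 N: that end swings forward, the other end slips back by up to a quarter of that. With one knob 37 mm ahead the lid jams; pushing the lagging knob frees it.
- knob_right (a point): The same for the right (-y) knob, at x 73, y -140 in the lid's frame. At the start about 50 mm lie between the deck's edge and the knobs' near sides.
- mould: Rectangular black graphite mould with four small wells of cast amber glass, 56 (x) x 42 (y) x 28 mm high, 0.16 kg; origin at the centre of its underside. It lies loose on one of two firebricks (left or right of the oven).
- vent_grip (a point): Point on the axis of the vent knob, on the right of the oven's deck (oven x -125, y -85): a black bar grip 42 x 14 mm, its top 44 mm above the deck, on a disc (22 mm radius, up to 14 mm above the deck) over a dark base plate (34 mm radius, 6 mm). The point lies 37 mm above the deck, 7 mm below the bar's top.
- vent (a joint): Turn of the vent knob, rad, 0 to 3, growing clockwise seen from above; at 0 the bar lies along the oven's x. It turns with about 0.03 N m and stays where left.
- pointer_tip (a point): Tip of the dark pointer on the vent scale (white plate in the middle of the deck). A rack moves it 20 mm along the oven's +y (to the left) per rad of vent.
- rider_mark (a point): Tip of the brass rider clipped on the far edge of the vent scale, 14 mm wide, fixed: where the pointer must stand. Pointer tip and rider tip are opposite when their y in the oven's frame agrees.
- round_mould: Round black graphite mould, 62 mm diameter, 26 mm high, on the other firebrick. Leave alone. Origin at the centre of its underside.
- brick_a: Firebrick 150 (x) x 114 (y) x 32 mm high, fixed, carrying the rectangular mould; origin at the centre of its underside.
- brick_b: The same firebrick, carrying the round mould.
- flask: White plastic bottle, radius 32, 150 mm high, loose bystander; origin at the centre of its underside.
- jar: White plastic jar, radius 38, 120 mm high, loose bystander; origin at the centre of its underside.

How it is judged:
On the way, in this order (a step that is already met when the one before it is completed fails the run):
1. the rectangular mould stands on the hearth, let go (z of mould in the frame of oven between 0.086 and 0.093 m and x of mould in the frame of oven between 0.035 and 0.125 m and y of mould in the frame of oven between -0.075 and 0.075 m and angle between mould's own z axis and vertical below 0.06 rad and contact force between the fingers and mould below 0.5 N), for 0.2 s.
2. the lid is half shut (x of lid in the frame of oven above -0.01 m), for 0.1 s.
3. the lid is home against both buffers (x of lid in the frame of oven above 0.031 m and angle between the x axis of lid and the x axis of oven, either way round below 0.022 rad), for 0.2 s.
At the end, for the whole second after the job is handed in: The rectangular mould stands flat on the hearth inside the chamber; the lid is home, within 4 mm of its buffers and square within 0.022 rad (6 mm between the knobs), and at rest; the vent pointer's tip is within 3 mm of the rider's tip along the scale (all of step 3 and z of mould in the frame of oven between 0.086 and 0.093 m and x of mould in the frame of oven between 0.035 and 0.125 m and y of mould in the frame of oven between -0.075 and 0.075 m and angle between mould's own z axis and vertical below 0.06 rad and linear speed of lid below 0.01 m/s and y of pointer_tip in the frame of rider_mark between -0.003 and 0.003 m); the robot touches nothing.
It fails at once if the lid is racked: skewed in its track by more than 0.15 rad (one knob 42 mm ahead of the other) (angle between the x axis of lid and the x axis of oven, either way round above 0.15 rad).
It fails at once if the mould is dropped or slammed into the chamber: faster than 0.5 m/s within 35 mm of the hearth (horizontal distance between mould and hearth below 0.08 m and height (world z) of mould below 0.125 m and linear speed of mould above 0.5 m/s).
It fails at once if the mould is tipped over by more than 0.5 rad (angle between mould's own z axis and vertical above 0.5 rad).
It fails at once if the round mould, the bottle or the jar is shifted by more than 20 mm (distance of any of round_mould, flask, jar from where it was at the start of the episode above 0.02 m).
It also fails if it takes over 72 s, if anything falls off the work surface, if the arm or the gripper's body presses on something with over 40 N, if the wrist force passes 120 N, or if a joint passes its speed limit or range.

## Robot

A 7-joint arm with a two-finger parallel gripper is mounted at the origin on the work surface. World frame = base frame: x ahead of the robot, y to its left, z up, the work surface at z = 0. Lengths are in m, angles in rad, forces in N, time in s.
With the tool pointing down it reaches from about 0.425 to 0.925 m from the base axis. Payload 6.8 kg.
Tool frame: the origin (TCP) lies at the very end of the fingers, on their centre line; the grasp point (between the pads) lies r.grip_point_offset behind it (r.grip_point_offset is the distance from the TCP to the grasp point, in m); z points along the fingers, y is the direction in which the jaws open and shut (so a half turn about z gives the same grasp; the last joint's range is limited). The gripper opens to 85 mm and grips with 20 to 120 N. Pads are 22 mm wide; open, the fingers measure 114 mm over their backs; the gripper's body (76 mm by 85 mm) begins 54 mm behind the grasp point. The pads swing forward as they close: fully open they stand 13 mm farther back than shut.
Start: joints at [-1.425, 0.477, 0.022, 1.555, -0.011, 1.109, -0.083], TCP at [0.169, 0.653, 0.231] pointing down, gripper open.
Joint ranges: [-2.96, 2.96], [-0.34, 2.1], [-1.41, 1.46], [0.24, 2.44], [-1.37, 4.51], [0.17, 1.92], [-2.96, 2.96]. Speed limits (rad/s): [2.39, 2.39, 3.14, 3.14, 3.14, 3.14, 3.14].

## Interface

Orientations are given as a rotation vector (axis times angle).
In Python, from cell import r, cams, hand_in gives the robot as it stands.
- The arm moves only by the tool move_arm, never from a script. Its argument "moves" is a list of rows, each a list of 2 entries, a list of its own where there are three numbers: the shift along the tool's x, y, z in m, then the turn about the tool's z in rad. A call has 1 to 8 rows; each row shifts and turns the commanded pose from where the row before left it, along the tool's axes as they then stand; what a row does not reach is not made up. A row lasts 1/12 s, in which the tool goes at most 41.7 mm and 7.16 degrees, less where a joint would pass 70% of its speed; a pose out of reach is approached as far as the arm can. A call is refused whole if a number of a shift passes 0.0417 or a number of a turn 0.125, either way. A call with a gripper value outside its range is refused whole. "jaw" is the finger opening in m, from 0 to 0.0854, set as the call begins (left out, the last holds). The fingers move at their own pace and stop on an object; "squeeze" is the grip in N (left out, the last holds). Time passes only in rows, so rows that do not move let the fingers close. It gives the time, the measured TCP pose, the force and the opening at its end, in the units of the state.
- r.sense(): the state, without advancing time (a new reading comes with each control period).
- cams.snapshot(name): name is "scene" or "side" or "wrist"; returns a dict with "image" (400x640x3 uint8, blue, green, red), "fx", "fy", "cx", "cy" (pixels), "world_from_camera" (4x4, takes a point from camera to world coordinates). Camera axes: x right, y down, z forward; pixel columns grow to the right and rows downward; lengths in m; the calibration is good to about 2 mm. A picture is of the moment at which its call begins. There is no depth.
- hand_in(): hands the job in, once; it reports no verdict.
The state is a dict: "time": time; "joint_positions": joint angles; "qd": joint speeds; "joint_torque": joint torques, N m; "tool_pos": TCP position; "orientation": TCP orientation; "force": force on the tool from outside, world axes, zero at the start; "wrist_torque": the same for the moment, N m; "finger_gap": finger opening in m.
Only numpy, scipy, OpenCV 4.12 (cv2) and the standard library are available. Lean on these libraries where they do the work, as an engineer would, in place of code of your own. Each camera call takes 0.05 s, during which the arm holds its last target. There are 200 camera calls.

## Working session

There is one attempt and no reset: what is moved stays moved. The work goes in short steps, Python scripts to look and compute and a tool call to move; the robot and the scene stay as the last step left them, time stands still between calls to the robot, and variables do not carry over. Pictures are saved under pics/ and viewed, about 8 in all and at most 12, crops included, and the job is handed in when it is done.

Besides the shell and the picture viewer there is one more tool, called after "Emit:" as name([rows], argument=value, ...), one row to a line, values as JSON. move_arm: Moves the arm, as the interface text tells. Its arguments: {"type":"object","properties":{"moves":{"type":"array"},"jaw":{"type":"number"},"squeeze":{"type":"number"}},"required":["moves"]}

```bash
ls; mkdir -p pics; cat > h.py <<'E'
import numpy as np, cv2
from scipy.spatial.transform import Rotation as R
from cell import r, cams, hand_in
def snap(name, fn=None):
    s=cams.snapshot(name)
    if fn: cv2.imwrite('pics/'+fn, s['image'])
    return s
def ray(s,u,v,z):
    T=np.array(s['world_from_camera']); d=T[:3,:3]@np.array([(u-s['cx'])/s['fx'],(v-s['cy'])/s['fy'],1])
    o=T[:3,3]; return o+d*(z-o[2])/d[2]
def proj(s,p):
    T=np.linalg.inv(np.array(s['world_from_camera'])); c=T[:3,:3]@np.array(p)+T[:3,3]
    return np.array([s['fx']*c[0]/c[2]+s['cx'], s['fy']*c[1]/c[2]+s['cy']])
def save(s,fn):
    import pickle; pickle.dump(s,open(fn,'wb'))
def load(fn):
    import pickle; return pickle.load(open(fn,'rb'))
E
python3 - <<'E'
from h import *
a=snap('scene','scene0.png'); save(a,'s0.pkl')
b=snap('side','side0.png'); save(b,'d0.pkl')
cv2.imwrite('pics/both0.png',cv2.resize(np.vstack([a['image'],b['image']]),None,fx=.75,fy=.75))
print(a['world_from_camera'],b['world_from_camera'],a['fx'],b['fx'])
st=r.sense(); print(st, r.grip_point_offset)
E
```

```text
pics
[[ 0.83236573  0.33838318 -0.43893521  1.05483531]
 [ 0.55370308 -0.47330069  0.68512726 -0.76718791]
 [ 0.0240872  -0.81331623 -0.58132308  0.79783923]
 [ 0.          0.          0.          1.        ]] [[-0.99756121 -0.05254928  0.04593688  0.48000377]
 [-0.06930068  0.66736047 -0.74150349  0.87342923]
 [ 0.00830902 -0.74287858 -0.66937462  0.92781852]
 [ 0.          0.          0.          1.        ]] 475.27241886731224 442.11685265335535
{'time': 0.1, 'joint_positions': array([-1.42508563,  0.47771715,  0.02233936,  1.55631294, -0.01151116,
        1.1093046 , -0.08308535]), 'qd': array([ 5.72907509e-04, -1.92430062e-03,  8.43897955e-05, -4.88406653e-03,
        4.76094179e-04,  8.64541413e-05,  1.94440951e-03]), 'joint_torque': array([ 3.93676164e-03, -5.97754884e+01,  1.61349714e+00, -2.81954545e+01,
        1.28018169e-02,  5.06602402e-03,  2.51227596e-05]), 'tool_pos': array([0.16936303, 0.65287443, 0.2304398 ]), 'orientation': array([-3.97551455e-01, -3.11623595e+00,  2.53050127e-03]), 'force': array([ 0.25388363,  0.01942513, -1.69254739]), 'wrist_torque': array([-0.02478107, -0.02108044, -0.05047089]), 'finger_gap': 0.08551570100643933} 0.0187
```

View pics/scene0.png

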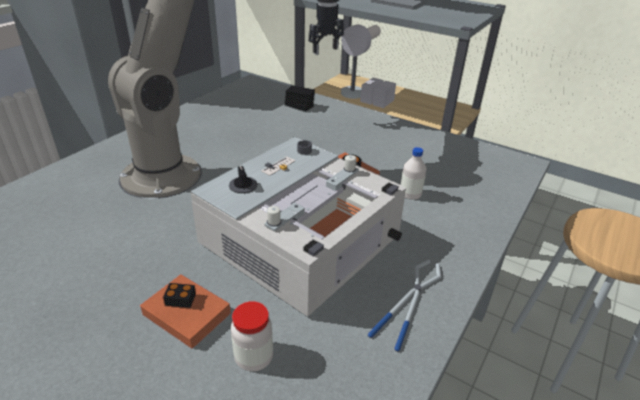

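View pics/side0.png

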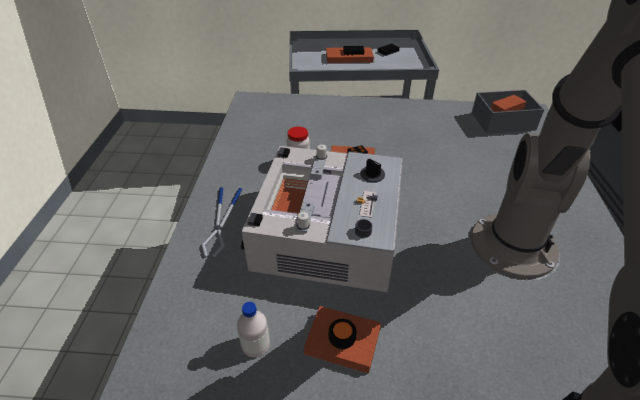

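The rectangular mould is on the right brick (scene pixel ~180,293), the round one on the left; the jar and bottle stand beyond. I'll enlarge both views to measure.

```bash
python3 - <<'E'
from h import *
a=load('s0.pkl')['image'];b=load('d0.pkl')['image']
cv2.imwrite('pics/c1.png',cv2.resize(a[130:370,130:430],(750,600),interpolation=cv2.INTER_CUBIC))
cv2.imwrite('pics/c2.png',cv2.resize(b[120:300,230:410],(600,600),interpolation=cv2.INTER_CUBIC))
E
```

```text
(no output)
```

View pics/c1.png

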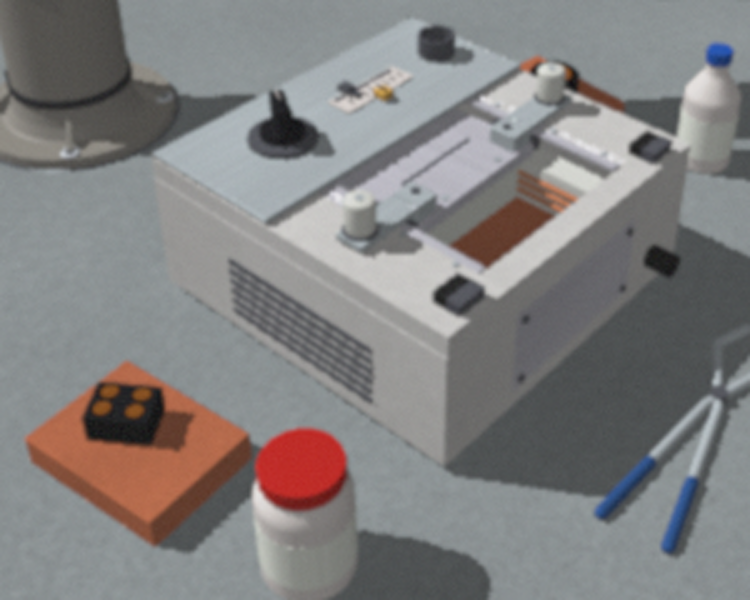

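View pics/c2.png

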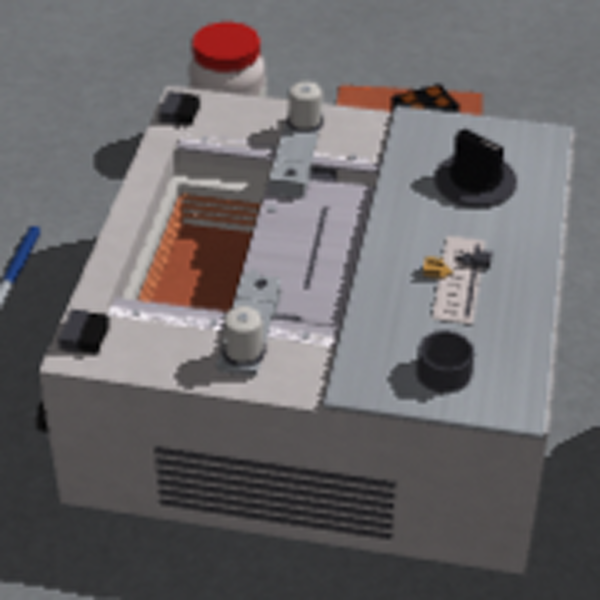

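```bash
cat > fit.py <<'E'
from h import *
from scipy.optimize import least_squares
a=load('s0.pkl');b=load('d0.pkl')
A=lambda u,v:(u/2.5+130-.3,v/2.5+130-.3); B=lambda u,v:(u*.3+230-.3,v*.3+120-.3)
pts=[(a,A(437,36),(-.125,.135,.190)),(a,A(270,220),(-.045,-.18,.166)),(a,A(155,157),(-.2,-.18,.166)),(a,A(445,462),(.18,-.18,0)),
(a,A(460,288),(.1325,-.141,.17)),(a,A(652,144),(.1325,.141,.17)),
(b,B(445,345),(-.125,.135,.19)),(b,B(322,408),(-.045,.18,.166)),(b,B(547,435),(-.2,.18,.166)),(b,B(575,127),(-.2,-.18,.166)),(b,B(392,107),(-.045,-.18,.166)),
(b,B(182,103),(.1325,-.141,.17)),(b,B(85,325),(.1325,.141,.17)),(b,B(527,572),(-.18,.18,0)),(b,B(62,502),(.18,.18,0))]
def w(q,p): c,s=np.cos(q[2]),np.sin(q[2]); return np.array([q[0]+c*p[0]-s*p[1],q[1]+s*p[0]+c*p[1],p[2]])
f=lambda q:np.concatenate([proj(s,w(q,p))-np.array(uv) for s,uv,p in pts])
o=least_squares(f,[.6,0,0],loss='soft_l1'); q=o.x
def inv(p): c,s=np.cos(q[2]),np.sin(q[2]); d=p[:2]-q[:2]; return np.array([c*d[0]+s*d[1],-s*d[0]+c*d[1]])
if __name__=='__main__':
    print('oven',q.round(4)); print(f(q).reshape(-1,2).round(1).tolist())
    for n,s,uv,z in [('knobR',a,A(360,197),.203),('knobL',a,A(551,69),.203),('knobR',b,B(305,90),.203),('knobL',b,B(243,316),.203),
     ('rider',a,A(382,92),.17),('ptr',a,A(352,90),.17),('rider',b,B(448,268),.17),('ptr',b,B(457,258),.17),('vent',b,B(478,140),.21),('hearthcorner',b,B(138,298),.09)]:
        p=ray(s,*uv,z); print(n,p.round(4),inv(p).round(4))
    for uv in [(95,382),(163,388),(157,420),(87,414),(110,391),(143,395),(135,411),(102,408)]:
        print('mould',ray(a,*A(*uv),.06).round(4))
    for n,s,uv,z in [('brick',a,A(127,363),.032),('brick',a,A(250,436),.032),('brick',a,A(153,525),.032),('brick',a,A(28,440),.032),('jar',a,A(300,465),.12),('flask',b,(250,309),.15),('round',b,(342,331),.058)]:
        print(n,ray(s,*uv,z).round(4))
E
python3 fit.py
```

```text
oven [ 0.5451 -0.007  -0.1054]
[[-0.4, -1.1], [-1.2, 0.3], [-1.1, -1.8], [7.6, 9.1], [-2.1, -1.3], [-2.8, -2.4], [-0.2, 1.3], [-0.4, -1.3], [-1.0, -0.2], [-1.7, -0.8], [-0.2, -0.7], [0.4, 0.5], [1.7, 1.1], [-10.2, 1.0], [-7.0, 1.7]]
knobR [ 0.5564 -0.1466  0.203 ] [ 0.0259 -0.1377]
knobL [0.5806 0.1282 0.203 ] [0.021  0.1382]
knobR [ 0.5547 -0.1451  0.203 ] [ 0.0241 -0.1363]
knobL [0.5778 0.1314 0.203 ] [0.0179 0.141 ]
rider [0.4396 0.0392 0.17  ] [-0.1098  0.0349]
ptr [0.413  0.0247 0.17  ] [-0.1347  0.0177]
rider [0.4314 0.0329 0.17  ] [-0.1173  0.0277]
ptr [0.4245 0.0208 0.17  ] [-0.1229  0.015 ]
vent [ 0.4105 -0.0778  0.21  ] [-0.1265 -0.0846]
hearthcorner [0.6817 0.0012 0.09  ] [0.1349 0.0225]
mould [ 0.4141 -0.3345  0.06  ]
mould [ 0.466  -0.3068  0.06  ]
mould [ 0.4878 -0.3353  0.06  ]
mould [ 0.4362 -0.3633  0.06  ]
mould [ 0.4322 -0.3346  0.06  ]
mould [ 0.4581 -0.3221  0.06  ]
mould [ 0.4659 -0.3385  0.06  ]
mould [ 0.4413 -0.3517  0.06  ]
brick [ 0.3953 -0.2857  0.032 ]
brick [ 0.5429 -0.2873  0.032 ]
brick [ 0.5424 -0.3981  0.032 ]
brick [ 0.395  -0.3957  0.032 ]
jar [ 0.6499 -0.3425  0.12  ]
flask [0.6629 0.3626 0.15  ]
round [0.4715 0.3431 0.058 ]
```

```bash
cat >> h.py <<'E'
def pose():
    s=r.sense(); M=R.from_rotvec(s['orientation']).as_matrix(); y=M[:,1]
    return s, np.array(s['tool_pos']), np.arctan2(-y[0],y[1])
def plan(wps, start=None, vmax=.04, wmax=.12):
    """wps: list of (x,y,z,psi); prints rows ((dx,dy,dz),turn) in the tool frame, rounded"""
    if start is None: _,p,psi=pose()
    else: p,psi=np.array(start[:3]),start[3]
    rows=[]
    for t in wps:
        P=np.array(t[:3]); v=vmax if len(t)<5 else t[4]
        n=int(max(np.ceil(np.linalg.norm(P-p)/v),np.ceil(abs(t[3]-psi)/wmax),1)); 
        for k in range(n,0,-1):
            d=(P-p)/k; c,s=np.cos(psi),np.sin(psi)
            l=np.round([-c*d[0]-s*d[1], -s*d[0]+c*d[1], -d[2]],3); l=np.clip(l,-.041,.041); a=round(-(t[3]-psi)/k,2)
            rows.append([l.tolist(),float(a)]); p=p+np.array([-c*l[0]-s*l[1],-s*l[0]+c*l[1],-l[2]]); psi-=a
    for i in range(0,len(rows),8): print(str(rows[i:i+8]).replace(' ',''))
    print(len(rows),'end',p.round(4),round(psi,3))
E
python3 - <<'E'
from h import *
print(pose()[2])
plan([(.2,.62,.30,-.35),(.42,.34,.33,-1.1),(.50,0,.33,-2.0),(.45,-.31,.30,-2.66)])
E
```

```text
-0.2537777435763153
[[[-0.013,-0.008,-0.023],0.03],[[-0.013,-0.008,-0.023],0.03],[[-0.013,-0.007,-0.024],0.04],[[-0.034,-0.021,-0.003],0.08],[[-0.035,-0.018,-0.003],0.08],[[-0.037,-0.015,-0.003],0.08],[[-0.038,-0.012,-0.003],0.08],[[-0.038,-0.009,-0.004],0.09]]
[[[-0.039,-0.006,-0.003],0.08],[[-0.039,-0.002,-0.004],0.09],[[-0.04,0.001,-0.003],0.08],[[-0.039,0.004,-0.004],0.09],[[-0.038,-0.009,0.0],0.1],[[-0.038,-0.005,0.0],0.1],[[-0.039,-0.001,0.0],0.1],[[-0.039,0.002,0.0],0.1]]
[[[-0.038,0.006,0.0],0.1],[[-0.037,0.01,0.0],0.1],[[-0.036,0.014,0.0],0.1],[[-0.035,0.017,0.0],0.1],[[-0.033,0.021,0.0],0.1],[[-0.038,0.011,0.004],0.08],[[-0.037,0.014,0.004],0.08],[[-0.036,0.016,0.004],0.08]]
[[[-0.034,0.019,0.004],0.08],[[-0.032,0.022,0.004],0.08],[[-0.031,0.024,0.003],0.09],[[-0.028,0.027,0.004],0.08],[[-0.026,0.03,0.003],0.09]]
29 end [ 0.4502 -0.31    0.3004] -2.664
```

Emit:
move_arm([
  [[-0.013,-0.008,-0.023],0.03],
  [[-0.013,-0.008,-0.023],0.03],
  [[-0.013,-0.007,-0.024],0.04],
  [[-0.034,-0.021,-0.003],0.08],
  [[-0.035,-0.018,-0.003],0.08],
  [[-0.037,-0.015,-0.003],0.08],
  [[-0.038,-0.012,-0.003],0.08],
  [[-0.038,-0.009,-0.004],0.09],
])

```text
time: 0.77
tool_pos: [0.3239, 0.4626, 0.317]
orientation: [-1.177, -2.913, 0.001]
force: [0.5, -0.9, -0.1]
finger_gap: 0.0854
```

```bash
python3 -c "
from h import *
s,p,y=pose(); print(p,y,s['joint_positions'])"
```

```text
[0.32386808 0.46255107 0.31700082] -0.7678328498853633 [-1.23215023  0.22275047  0.19449683  1.72688317 -0.04590217  1.19721305
 -0.22258139]
```

Emit:
move_arm([
  [[-0.039,-0.006,-0.003],0.08],
  [[-0.039,-0.002,-0.004],0.09],
  [[-0.04,0.001,-0.003],0.08],
  [[-0.039,0.004,-0.004],0.09],
  [[-0.038,-0.009,0.0],0.1],
  [[-0.038,-0.005,0.0],0.1],
  [[-0.039,-0.001,0.0],0.1],
  [[-0.039,0.002,0.0],0.1],
])

```text
time: 1.43
tool_pos: [0.4559, 0.1871, 0.331]
orientation: [-2.151, -2.289, 0.001]
force: [1.0, -0.4, 0.5]
finger_gap: 0.086
```

Emit:
move_arm([
  [[-0.038,0.006,0.0],0.1],
  [[-0.037,0.01,0.0],0.1],
  [[-0.036,0.014,0.0],0.1],
  [[-0.035,0.017,0.0],0.1],
  [[-0.033,0.021,0.0],0.1],
  [[-0.038,0.011,0.004],0.08],
  [[-0.037,0.014,0.004],0.08],
  [[-0.036,0.016,0.004],0.08],
])

```text
time: 2.1
tool_pos: [0.4803, -0.1182, 0.319]
orientation: [-2.833, -1.358, 0.0]
force: [-0.4, -0.9, 0.4]
finger_gap: 0.0854
```

```bash
python3 -c "
from h import *
s,p,y=pose(); print(p,y,s['joint_positions'])
plan([(.45,-.31,.25,-2.66),(.45,-.31,.25,-2.66)])"
```

```text
[ 0.48034398 -0.1181779   0.31899984] -2.2477658132294995 [-0.59992837  0.09554387  0.78439302  1.90056386 -0.07319219  1.17437567
 -0.46647835]
[[[-0.028,0.016,0.011],0.07],[[-0.027,0.018,0.012],0.07],[[-0.026,0.02,0.011],0.07],[[-0.024,0.022,0.012],0.07],[[-0.022,0.023,0.011],0.07],[[-0.021,0.024,0.012],0.06],[[-0.0,0.0,-0.0],0.0]]
7 end [ 0.4499 -0.3095  0.25  ] -2.658
```

Emit:
move_arm([
  [[-0.028,0.016,0.011],0.07],
  [[-0.027,0.018,0.012],0.07],
  [[-0.026,0.02,0.011],0.07],
  [[-0.024,0.022,0.012],0.07],
  [[-0.022,0.023,0.011],0.07],
  [[-0.021,0.024,0.012],0.06],
  [[0,0,0],0],
  [[0,0,0],0],
])

```text
time: 2.77
tool_pos: [0.4496, -0.3095, 0.2494]
orientation: [-3.05, -0.752, 0.004]
force: [0.1, 0.2, -0.3]
finger_gap: 0.0852
```

```bash
python3 -c "
from h import *
s,p,y=pose(); print(p,y,s['joint_positions'])
w=snap('wrist','w1.png'); save(w,'w1.pkl'); print(np.round(w['world_from_camera'],3),w['fx'])
b=snap('scene'); save(b,'s1.pkl')"
```

```text
[ 0.44964429 -0.30947732  0.24939155] -2.6580950083643864 [-0.23162841  0.33819504  0.90989617  1.88681891 -0.30221973  1.0639329
 -0.2867848 ]
[[ 0.466 -0.84  -0.279  0.521]
 [-0.885 -0.442 -0.147 -0.272]
 [-0.     0.315 -0.949  0.391]
 [ 0.     0.     0.     1.   ]] 334.8534148606307
```

View pics/w1.png

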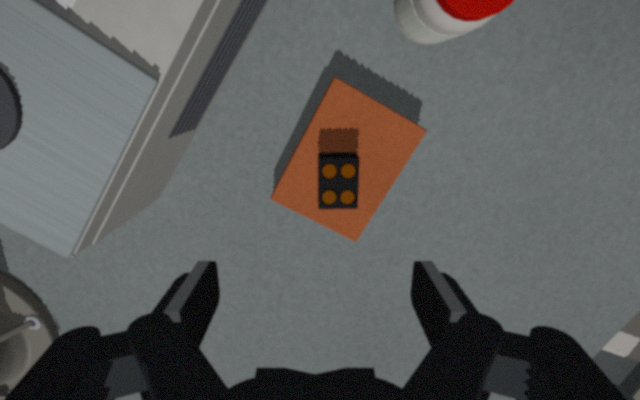

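Wells at (329,171), (348,171), (329,197), (348,197): the mould is aligned with the jaws. Its top centre is about (338.5,184).

```bash
python3 -c "
from h import *
w=load('w1.pkl')
P=[ray(w,u,v,.06) for u,v in [(329,171),(348,171),(329,197),(348,197)]]
c=np.mean(P,0); print(c, P[1]-P[0],P[2]-P[0], [ray(w,u,v,.06).round(4) for u,v in [(319,182),(358,182)]])
s,p,psi=pose(); print('yaw',np.arctan2(*(P[0]+P[1]-P[2]-P[3])[[1,0]])-np.pi, psi)
plan([(c[0],c[1],.11,psi),(c[0],c[1],.036,psi,.02),(c[0],c[1],.036,psi,.02)])"
```

```text
[ 0.44718722 -0.3384495   0.06      ] [ 0.00898595 -0.01707791  0.        ] [-0.0244468  -0.01328447  0.        ] [array([ 0.4399, -0.3196,  0.06  ]), array([ 0.4585, -0.355 ,  0.06  ])]
yaw -2.6348843954054955 -2.6527135306828633
[[[-0.005,0.006,0.035],-0.0],[[-0.005,0.007,0.035],-0.0],[[-0.004,0.006,0.035],-0.0],[[-0.005,0.007,0.035],-0.0],[[0.0,-0.0,0.019],-0.0],[[0.0,-0.0,0.018],-0.0],[[0.0,-0.0,0.019],-0.0],[[0.0,-0.0,0.018],-0.0]]
[[[0.0,-0.0,0.0],-0.0]]
9 end [ 0.447  -0.3389  0.0361] -2.653
```

Emit:
move_arm([
  [[-0.005,0.006,0.035],0],
  [[-0.005,0.006,0.035],0],
  [[-0.005,0.006,0.035],0],
  [[-0.005,0.007,0.035],0],
  [[0,0,0.019],0],
  [[0,0,0.019],0],
  [[0,0,0.018],0],
  [[0,0,0.018],0],
], jaw=0.0854)

```text
time: 3.53
tool_pos: [0.4469, -0.3373, 0.0357]
orientation: [-3.047, -0.764, -0.002]
force: [0.4, -0.7, -0.2]
finger_gap: 0.0856
```

Emit:
move_arm([
  [[0,0,0],0],
  [[0,0,0],0],
  [[0,0,0],0],
  [[0,0,0],0],
  [[0,0,0],0],
  [[0,0,0],0],
], jaw=0.03, squeeze=40)

```text
time: 4.03
tool_pos: [0.4466, -0.3395, 0.0378]
orientation: [3.047, 0.759, 0.004]
force: [0.1, 1.0, 7.9]
finger_gap: 0.0414
```

```bash
python3 -c "
from h import *
from fit import q,w
s,p,psi=pose(); print(s['joint_positions'],p,psi)
t=w(q,(.085,0,0)); print(t)
plan([(p[0],p[1],.10,psi,.02),(p[0],p[1],.27,psi),(t[0],t[1],.28,q[2]-np.pi),(t[0],t[1],.28,q[2]-np.pi)])"
```

```text
[ 0.05533931  0.64897632  0.64738718  2.00624871 -0.61560037  0.68535447
  0.01507241] [ 0.44660968 -0.33945067  0.03782524] -2.6532570257252264
[ 0.62966102 -0.01594256  0.        ]
[[[0.0,0.0,-0.016],-0.0],[[0.0,0.0,-0.015],-0.0],[[0.0,0.0,-0.016],-0.0],[[0.0,0.0,-0.015],-0.0],[[0.0,0.0,-0.034],-0.0],[[0.0,0.0,-0.034],-0.0],[[0.0,0.0,-0.034],-0.0],[[0.0,0.0,-0.034],-0.0]]
[[[0.0,0.0,-0.034],-0.0],[[0.031,-0.02,-0.001],0.06],[[0.03,-0.022,-0.001],0.06],[[0.029,-0.024,-0.001],0.06],[[0.027,-0.025,-0.001],0.06],[[0.026,-0.027,-0.001],0.06],[[0.024,-0.028,-0.001],0.06],[[0.022,-0.03,-0.001],0.06]]
[[[0.021,-0.031,-0.001],0.06],[[0.019,-0.032,-0.001],0.06],[[0.016,-0.033,-0.001],0.05],[[0.0,-0.0,-0.0],0.0]]
20 end [ 0.6294 -0.0161  0.2798] -3.243
```

Emit:
move_arm([
  [[0,0,-0.016],0],
  [[0,0,-0.016],0],
  [[0,0,-0.016],0],
  [[0,0,-0.016],0],
  [[0,0,-0.034],0],
  [[0,0,-0.034],0],
  [[0,0,-0.034],0],
  [[0,0,-0.034],0],
])

```text
time: 4.7
tool_pos: [0.4448, -0.3391, 0.2381]
orientation: [-3.049, -0.758, -0.0]
force: [1.0, -0.2, -1.6]
finger_gap: 0.0415
```

Emit:
move_arm([
  [[0,0,-0.034],0],
  [[0.031,-0.02,-0.001],0.06],
  [[0.03,-0.022,-0.001],0.06],
  [[0.029,-0.024,-0.001],0.06],
  [[0.027,-0.025,-0.001],0.06],
  [[0.026,-0.027,-0.001],0.06],
  [[0.024,-0.028,-0.001],0.06],
  [[0.022,-0.03,-0.001],0.06],
])

```text
time: 5.37
tool_pos: [0.5734, -0.1108, 0.2778]
orientation: [-3.139, -0.102, -0.001]
force: [0.5, -1.2, -1.2]
finger_gap: 0.0415
```

Emit:
move_arm([
  [[0.021,-0.031,-0.001],0.06],
  [[0.019,-0.032,-0.001],0.06],
  [[0.016,-0.033,-0.001],0.05],
  [[0,0,0],0],
  [[0,0,0],0],
  [[0,0,0],0],
])

```text
time: 5.87
tool_pos: [0.6279, -0.0165, 0.2804]
orientation: [3.137, -0.16, -0.001]
force: [-0.9, -1.3, -2.0]
finger_gap: 0.041
```

```bash
python3 -c "
from h import *
from fit import q,w as W
s,p,psi=pose(); print(p,psi,s['joint_positions'],s['finger_gap'],s['force'])
w=snap('wrist','w2.png'); save(w,'w2.pkl')
for n,P in dict(hearthc=(.08,0,.09),rim1=(.125,.075,.135),rim2=(.125,-.075,.135),buffL=(.1325,.141,.17),buffR=(.1325,-.141,.17)).items(): print(n,proj(w,W(q,P)).round(1))
t=W(q,(.085,0,0))
plan([(t[0],t[1],.28,q[2]-np.pi),(t[0],t[1],.15,q[2]-np.pi,.03),(t[0],t[1],.105,q[2]-np.pi,.015)])
"
```

```text
[ 0.62785388 -0.01653758  0.28036014] 3.0396379336139026 [-0.75643882  0.51727868  0.9968431   1.66177119 -0.45777628  1.21728701
 -1.32889645] 0.04101176377693195 [-0.91741734 -1.25249279 -1.96807394]
hearthc [313.3 172.7]
rim1 [225.1 133.8]
rim2 [401.5 134.5]
buffL [123.6 129.5]
buffR [502.5 131.1]
[[[0.0,-0.0,0.0],0.12],[[0.0,-0.0,0.0],0.12],[[0.0,-0.0,0.0],0.12],[[0.0,-0.0,0.0],0.12],[[0.0,-0.0,0.0],0.12],[[0.0,-0.0,0.0],0.12],[[0.0,-0.0,0.0],0.12],[[-0.0,-0.0,0.0],0.12]]
[[[-0.0,-0.0,0.0],0.12],[[-0.0,-0.0,0.0],0.12],[[-0.0,-0.0,0.0],0.12],[[-0.0,-0.0,0.0],0.12],[[-0.0,-0.0,0.0],0.12],[[-0.0,-0.0,0.0],0.12],[[-0.0,-0.0,0.0],0.12],[[-0.0,-0.0,0.0],0.12]]
[[[-0.0,-0.0,0.0],0.12],[[-0.0,-0.0,0.0],0.12],[[-0.0,-0.0,0.0],0.12],[[-0.0,-0.0,0.0],0.12],[[-0.0,0.0,0.0],0.12],[[-0.0,0.0,0.0],0.12],[[-0.0,0.0,0.0],0.12],[[-0.0,0.0,0.0],0.12]]
[[[-0.0,0.0,0.0],0.12],[[-0.0,0.0,0.0],0.12],[[-0.0,0.0,0.0],0.12],[[-0.0,0.0,0.0],0.12],[[-0.0,0.0,0.0],0.12],[[-0.0,0.0,0.0],0.12],[[-0.0,0.0,0.0],0.12],[[-0.0,0.0,0.0],0.12]]
[[[-0.0,0.0,0.0],0.12],[[0.0,0.0,0.0],0.12],[[0.0,0.0,0.0],0.12],[[0.0,0.0,0.0],0.12],[[0.0,0.0,0.0],0.12],[[0.0,0.0,0.0],0.12],[[0.0,0.0,0.0],0.11],[[0.0,0.0,0.0],0.12]]
[[[0.0,0.0,0.0],0.11],[[0.0,0.0,0.0],0.12],[[0.0,0.0,0.0],0.11],[[0.0,0.0,0.0],0.12],[[0.0,0.0,0.0],0.11],[[0.0,0.0,0.0],0.12],[[0.0,0.0,0.0],0.11],[[0.0,-0.0,0.0],0.12]]
[[[0.0,-0.0,0.0],0.11],[[0.001,-0.0,0.0],0.12],[[0.0,-0.0,0.0],0.11],[[0.001,-0.001,0.0],0.12],[[0.0,-0.0,0.001],0.11],[[0.0,-0.0,0.026],0.0],[[0.0,-0.0,0.026],0.0],[[0.0,-0.0,0.026],0.0]]
[[[0.0,-0.0,0.026],0.0],[[0.0,-0.0,0.026],0.0],[[0.0,-0.0,0.015],0.0],[[0.0,-0.0,0.015],0.0],[[0.0,-0.0,0.015],0.0]]
61 end [ 0.6294 -0.016   0.1046] -3.242
```

View pics/w2.png

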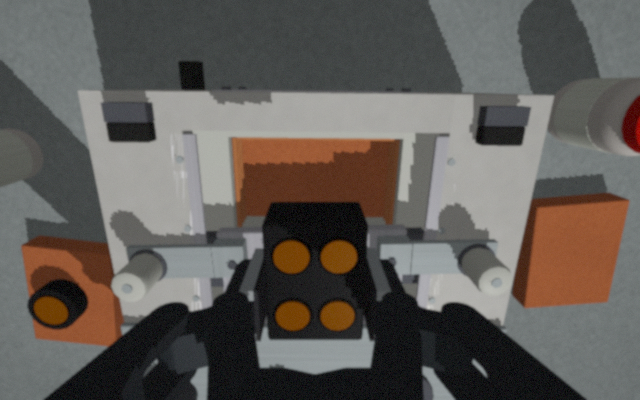

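The chamber is clear and square with the held mould (chamber rim corners at (232,137) and (402,137), mould centred at column 315). I can descend.

Emit:
move_arm([
  [[0,0,0.03],0],
  [[0,0,0.03],0],
  [[0,0,0.03],0],
  [[0,0,0.03],0],
  [[0,0,0.03],0],
  [[0,0,0.012],0],
  [[0,0,0.01],0],
  [[0,0,0],0],
])

```text
time: 6.58
tool_pos: [0.6275, -0.0169, 0.1075]
orientation: [3.137, -0.163, -0.003]
force: [0.3, -0.7, -1.9]
finger_gap: 0.0417
```

Emit:
move_arm([
  [[0,0,0.003],0],
  [[0,0,0.003],0],
  [[0,0,0.003],0],
  [[0,0,0.001],0],
  [[0,0,0],0],
])

```text
time: 7.0
tool_pos: [0.6286, -0.0159, 0.0986]
orientation: [-3.137, 0.16, -0.001]
force: [0.7, -0.6, -1.1]
finger_gap: 0.0412
```

Emit:
move_arm([
  [[0,0,0.002],0],
  [[0,0,0],0],
  [[0,0,0],0],
])

```text
time: 7.25
tool_pos: [0.6284, -0.016, 0.0963]
orientation: [-3.137, 0.16, 0.0]
force: [-0.5, -0.1, -1.8]
finger_gap: 0.041
```

Emit:
move_arm([
  [[0,0,0.001],0],
  [[0,0,0],0],
  [[0,0,0],0],
])

```text
time: 7.5
tool_pos: [0.6285, -0.0161, 0.0959]
orientation: [-3.137, 0.161, -0.0]
force: [-3.2, 0.6, 6.2]
finger_gap: 0.0409
```

Emit:
move_arm([
  [[0,0,0.001],0],
  [[0,0,0],0],
  [[0,0,0],0],
])

```text
time: 7.75
tool_pos: [0.6285, -0.016, 0.0959]
orientation: [-3.136, 0.161, -0.0]
force: [-6.2, 2.1, 14.3]
finger_gap: 0.0414
```

Emit:
move_arm([
  [[0,0,-0.001],0],
  [[0,0,0],0],
  [[0,0,0],0],
  [[0,0,0],0],
  [[0,0,0],0],
], jaw=0.062)

```text
time: 8.17
tool_pos: [0.6283, -0.0161, 0.095]
orientation: [3.137, -0.161, -0.0]
force: [0.4, 0.3, 0.7]
finger_gap: 0.0623
```

Emit:
move_arm([
  [[0,0,-0.015],0],
  [[0,0,-0.02],0],
  [[0,0,-0.035],0],
  [[0,0,-0.035],0],
  [[0,0,-0.035],0],
  [[0,0,-0.035],0],
  [[0,0,0],0],
  [[0,0,0],0],
])

```text
time: 8.83
tool_pos: [0.6295, -0.0166, 0.2734]
orientation: [-3.137, 0.161, -0.008]
force: [1.4, -0.1, -0.8]
finger_gap: 0.0616
```

```bash
python3 -c "
from h import *
from fit import q,w as W
s,p,psi=pose(); print(p,psi,s['joint_positions'],s['finger_gap'],s['force'])
w=snap('wrist','w3.png'); save(w,'w3.pkl')
"
```

```text
[ 0.62953069 -0.01664846  0.27337585] 3.039019413680485 [-0.75266791  0.52330009  0.99249045  1.67037811 -0.46715251  1.20041125
 -1.3226191 ] 0.06164515800748849 [ 1.35872646 -0.13048189 -0.76396894]
```

View pics/w3.png

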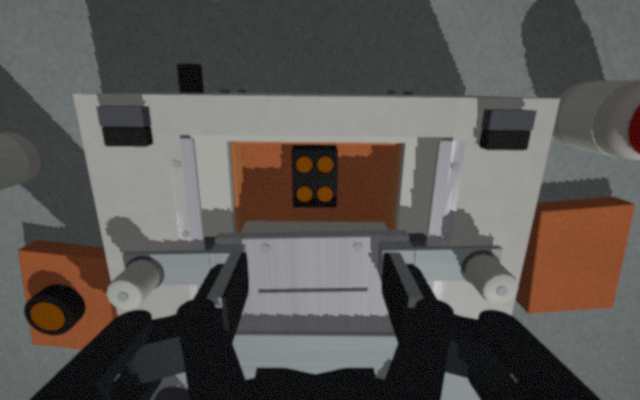

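The mould stands flat in the chamber, at (315,178), clear of the lid edge at about row 225. Knob tops are at (122,296) and (502,291). Next I work out the push geometry.

```bash
cat >> fit.py <<'E'
def tcp():
    s,p,psi=pose(); return inv(p).round(4), p[2].round(4), round((psi-q[2])%(2*np.pi)-np.pi,4), s
E
python3 -c "
from fit import *
w3=load('w3.pkl')
for n,u,v,z in [('kL',122,296,.203),('kR',502,291,.203),('bufL',128,134,.17),('bufR',505,137,.17),('rimL',232,140,.135),('rimR',404,140,.135),('mould',315,178.5,.118),('bodyL',76,95,.158),('bodyR',558,98,.158)]: print(n,inv(ray(w3,u,v,z)).round(4))
print(tcp()[:3])"
```

```text
kL [0.018 0.141]
kR [ 0.0234 -0.1388]
bufL [0.1324 0.1349]
bufR [ 0.1312 -0.1396]
rimL [0.1232 0.0682]
rimR [ 0.1237 -0.0754]
mould [ 0.0858 -0.0013]
bodyL [0.1591 0.175 ]
bodyR [ 0.1583 -0.1803]
(array([ 0.0839, -0.0003]), np.float64(0.2714), np.float64(0.0031))
```

Emit:
move_arm([
  [[-0.021,-0.028,0],0],
  [[-0.021,-0.028,0],0],
  [[-0.021,-0.028,0],0],
  [[-0.021,-0.028,0],0],
  [[-0.02,-0.028,0],0],
  [[0,0,0.03],0],
  [[0,0,0.03],0],
  [[0,0,0.03],0],
], jaw=0)

```text
time: 9.55
tool_pos: [0.5378, 0.1355, 0.1783]
orientation: [3.138, -0.155, -0.002]
force: [-0.5, -0.9, 0.2]
finger_gap: -0.0003
```

Emit:
move_arm([
  [[0,0,0],0],
  [[0,0,0],0],
  [[0.004,0,0],0],
  [[0,0,0],0],
])

```text
time: 9.88
tool_pos: [0.545, 0.1331, 0.182]
orientation: [-3.137, 0.162, -0.005]
force: [0.8, 0.2, 0.7]
finger_gap: 0.0002
```

```bash
python3 -c "
from fit import *
t=tcp(); print(t[:3],t[3]['force'],t[3]['finger_gap'],t[3]['joint_positions'])"
```

```text
(array([-0.0148,  0.1393]), np.float64(0.182), np.float64(0.0024)) [0.84097657 0.23566696 0.67397884] 0.00019541158571346456 [-1.07223755  0.50405857  0.97332668  1.92805331 -0.50440089  0.97264452
 -1.5357183 ]
```

Emit:
move_arm([
  [[0.005,0,0],0],
  [[0.004,0,0],0],
  [[0.004,0,0],0],
  [[0.004,0,0],0],
  [[0.004,0,0],0],
])

```text
time: 10.3
tool_pos: [0.5628, 0.1314, 0.1805]
orientation: [-3.137, 0.16, 0.007]
force: [-7.9, 1.1, 5.7]
finger_gap: 0.0004
```

Emit:
move_arm([
  [[0.004,0,0],0],
  [[0.003,0,0],0],
  [[0,0,0],0],
  [[0,0,0],0],
])

```text
time: 10.63
tool_pos: [0.5704, 0.1306, 0.1805]
orientation: [-3.137, 0.161, 0.004]
force: [-4.6, 0.4, 3.0]
finger_gap: -0.0
```

```bash
python3 -c "
from fit import *
t=tcp(); print(t[:3],t[3]['force'])
w=snap('side'); save(w,'d1.pkl'); d=w['image']
g=cv2.cvtColor(load('d0.pkl')['image'][100:290,230:410],cv2.COLOR_BGR2BGRA)[:,:,:3]
cv2.imwrite('pics/d1.png',cv2.resize(d[100:290,230:410],None,fx=3.15,fy=3.15,interpolation=cv2.INTER_CUBIC))"
```

```text
(array([0.0107, 0.1395]), np.float64(0.1805), np.float64(0.0031)) [-4.61224982  0.38872215  2.95568327]
```

View pics/d1.png

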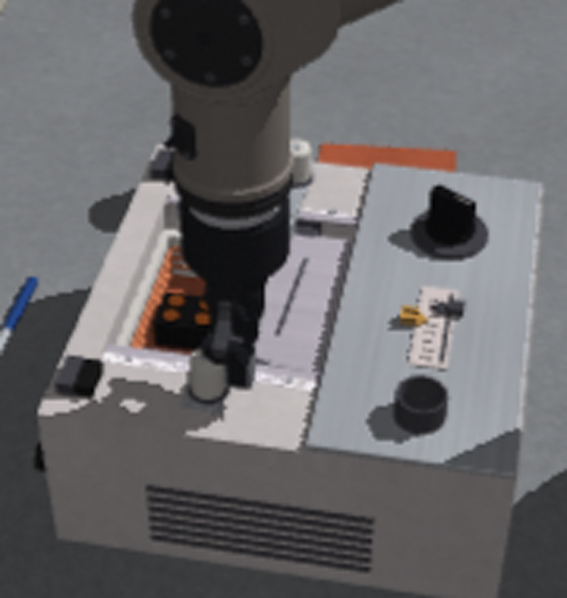

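Emit:
move_arm([
  [[-0.035,0,0],0],
  [[0,0.04,0],0],
  [[0,0.04,0],0],
  [[0,0.04,0],0],
  [[0,0.04,0],0],
  [[0,0.04,0],0],
  [[0,0.04,0],0],
  [[0,0.039,0],0],
])

```text
time: 11.35
tool_pos: [0.508, -0.1458, 0.181]
orientation: [3.137, -0.161, 0.003]
force: [1.1, -0.4, -1.0]
finger_gap: 0.0003
```

```bash
python3 -c "
from fit import *
t=tcp(); print(t[:3],t[3]['force'])
w=snap('side'); save(w,'d2.pkl')
a=load('d1.pkl')
f=lambda u,v:(230+u/3.15-.3,100+v/3.15-.3)
print('L',inv(ray(a,*f(209,350),.203)),'R',inv(ray(a,*f(301,148),.203)))
w=snap('wrist'); save(w,'w4.pkl')
x=np.vstack([np.hstack([cv2.resize(load('d2.pkl')['image'][100:290,230:410],(400,400),interpolation=cv2.INTER_CUBIC),cv2.resize(w['image'][200:400,220:420],(400,400))])])
cv2.imwrite('pics/x4.png',x)"
```

```text
(array([-0.0223, -0.1419]), np.float64(0.181), np.float64(0.0031)) [ 1.12109396 -0.4055579  -0.99759884]
L [0.03580263 0.13157032] R [ 0.01288482 -0.13849192]
```

View pics/x4.png

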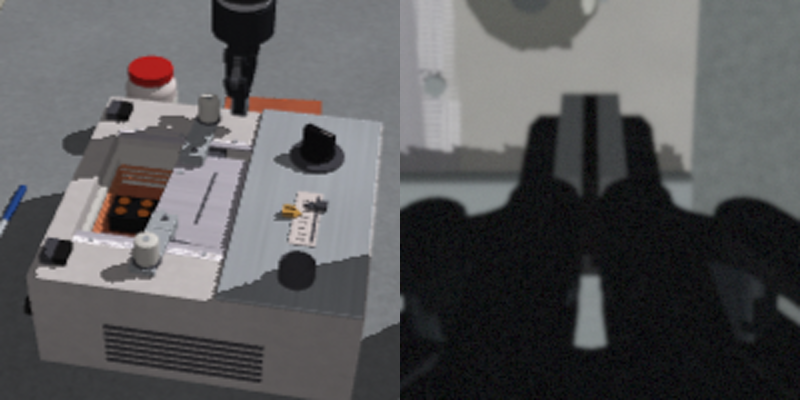

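Emit:
move_arm([
  [[0.008,0,0],0],
  [[0.005,0,0],0],
  [[0.004,0,0],0],
  [[0.004,0,0],0],
  [[0.004,0,0],0],
])

```text
time: 11.87
tool_pos: [0.5317, -0.1441, 0.1797]
orientation: [-3.136, 0.156, 0.007]
force: [-7.9, 0.2, 6.6]
finger_gap: 0.0001
```

Emit:
move_arm([
  [[0.005,0,0],0],
  [[0.005,0,0],0],
  [[0.005,0,0],0],
  [[0.004,0,0],0],
  [[0.004,0,0],0],
  [[0,0,0],0],
  [[0,0,0],0],
])

```text
time: 12.45
tool_pos: [0.555, -0.1464, 0.1797]
orientation: [-3.137, 0.156, 0.006]
force: [-5.2, -0.2, 1.8]
finger_gap: -0.0003
```

```bash
cat > kn.py <<'E'
from fit import *
# track white knob tops in side view by template from d2 (both knobs visible)
def knobs(hint=None):
    b=snap('side'); ref=load('d2.pkl')['image']; out=[]
    for n,(u,v),zz in [('L',(295,214),1),('R',(324,148),1)]:
        T=ref[v-5:v+9,u-8:u+9]; m=cv2.matchTemplate(b['image'][v-16:v+20,u-60:u+22],T,cv2.TM_CCOEFF_NORMED)
        _,sc,_,l=cv2.minMaxLoc(m); 
        x,y=l; 
        if 0<x<m.shape[1]-1: a0,a1,a2=m[y,x-1:x+2]; x=x+.5*(a0-a2)/(a0-2*a1+a2)
        uv=(u-60+x+8,v-16+l[1]+5); out.append((n,round(sc,2),inv(ray(b,*uv,.203)).round(4)))
    return out
t=tcp(); print(t[:3],t[3]['force'].round(1)); print(*knobs())
E
python3 kn.py
```

```text
(array([ 0.0245, -0.1376]), np.float64(0.1797), np.float64(0.0063)) [-5.2 -0.2  1.8]
('L', 0.88, array([0.0305, 0.1416])) ('R', 0.55, array([ 0.1277, -0.1301]))
```

Emit:
move_arm([
  [[-0.03,0,0],0],
  [[0,-0.04,0],0],
  [[0,-0.04,0],0],
  [[0,-0.04,0],0],
  [[0,-0.04,0],0],
  [[0,-0.04,0],0],
  [[0,-0.04,0],0],
  [[0,-0.038,0],0],
])

```text
time: 13.17
tool_pos: [0.554, 0.1365, 0.1801]
orientation: [-3.137, 0.153, -0.0]
force: [0.4, -0.2, 0.6]
finger_gap: 0.0003
```

Emit:
move_arm([
  [[0,0,0],0],
  [[0.006,0,0],0],
  [[0.004,0,0],0],
  [[0.005,0,0],0],
  [[0.005,0,0],0],
])

```text
time: 13.58
tool_pos: [0.5728, 0.128, 0.1799]
orientation: [3.137, -0.163, -0.006]
force: [-5.8, 0.5, 1.3]
finger_gap: -0.0002
```

Emit:
move_arm([
  [[0.005,0,0],0],
  [[0.005,0,0],0],
  [[0.005,0,0],0],
  [[0.005,0,0],0],
  [[0.004,0,0],0],
  [[0,0,0],0],
  [[0,0,0],0],
])

```text
time: 14.17
tool_pos: [0.5976, 0.1252, 0.18]
orientation: [3.137, -0.164, -0.001]
force: [-1.4, 0.3, -2.1]
finger_gap: 0.0001
```

```bash
python3 kn.py
```

```text
(array([0.0383, 0.1369]), np.float64(0.18), np.float64(0.0008)) [-1.4  0.3 -2.1]
('L', 0.62, array([0.0173, 0.1728])) ('R', 0.43, array([ 0.1148, -0.1682]))
```

Emit:
move_arm([
  [[-0.033,0,0],0],
  [[0,0.04,0],0],
  [[0,0.04,0],0],
  [[0,0.04,0],0],
  [[0,0.04,0],0],
  [[0,0.04,0],0],
  [[0,0.04,0],0],
  [[0,0.037,0],0],
])

```text
time: 14.88
tool_pos: [0.5366, -0.1486, 0.181]
orientation: [3.136, -0.163, 0.004]
force: [0.4, 0.0, 0.2]
finger_gap: -0.0002
```

```bash
python3 kn.py
```

```text
(array([ 0.0065, -0.1417]), np.float64(0.181), np.float64(0.0017)) [0.4 0.  0.2]
('L', 0.95, array([0.0623, 0.1406])) ('R', 0.74, array([ 0.0389, -0.132 ]))
```

Emit:
move_arm([
  [[0.007,0,0],0],
  [[0.005,0,0],0],
  [[0.005,0,0],0],
  [[0.005,0,0],0],
  [[0.005,0,0],0],
])

```text
time: 15.35
tool_pos: [0.5626, -0.1468, 0.18]
orientation: [-3.136, 0.158, 0.006]
force: [-7.9, 0.8, 6.9]
finger_gap: -0.0001
```

Emit:
move_arm([
  [[0.005,0,0],0],
  [[0.005,0,0],0],
  [[0.005,0,0],0],
  [[0.004,0,0],0],
  [[0,0,0],0],
  [[0,0,0],0],
])

```text
time: 15.85
tool_pos: [0.5821, -0.1485, 0.18]
orientation: [-3.137, 0.157, 0.004]
force: [-5.5, 0.3, 4.0]
finger_gap: -0.0
```

```bash
python3 kn.py
```

```text
(array([ 0.0517, -0.1368]), np.float64(0.18), np.float64(0.0054)) [-5.5  0.3  4. ]
('L', 0.91, array([0.0537, 0.1425])) ('R', 0.56, array([ 0.1276, -0.1301]))
```

Emit:
move_arm([
  [[-0.034,0,0],0],
  [[0,-0.04,0],0],
  [[0,-0.04,0],0],
  [[0,-0.04,0],0],
  [[0,-0.04,0],0],
  [[0,-0.04,0],0],
  [[0,-0.04,0],0],
  [[0,-0.038,0],0],
])

```text
time: 16.57
tool_pos: [0.5772, 0.1349, 0.1803]
orientation: [-3.137, 0.154, -0.001]
force: [1.0, -0.5, 0.1]
finger_gap: 0.0001
```

Emit:
move_arm([
  [[0,0,0],0],
  [[0.007,0,0],0],
  [[0.005,0,0],0],
  [[0.005,0,0],0],
  [[0.005,0,0],0],
])

```text
time: 16.98
tool_pos: [0.5981, 0.1268, 0.18]
orientation: [-3.137, 0.163, 0.005]
force: [-4.8, 0.2, 2.4]
finger_gap: -0.0002
```

Emit:
move_arm([
  [[0.005,0,0],0],
  [[0.005,0,0],0],
  [[0.005,0,0],0],
  [[0.005,0,0],0],
  [[0.005,0,0],0],
  [[0,0,0],0],
  [[0,0,0],0],
])

```text
time: 17.57
tool_pos: [0.624, 0.1237, 0.1801]
orientation: [3.137, -0.164, -0.0]
force: [-1.6, -0.1, -0.7]
finger_gap: 0.0001
```

```bash
python3 kn.py
```

```text
(array([0.0646, 0.1382]), np.float64(0.1801), np.float64(0.001)) [-1.6 -0.1 -0.7]
('L', 0.64, array([0.0421, 0.1741])) ('R', 0.57, array([ 0.0637, -0.1225]))
```

Emit:
move_arm([
  [[-0.034,0,0],0],
  [[0,0.04,0],0],
  [[0,0.04,0],0],
  [[0,0.04,0],0],
  [[0,0.04,0],0],
  [[0,0.04,0],0],
  [[0,0.04,0],0],
  [[0,0.037,0],0],
])

```text
time: 18.28
tool_pos: [0.5616, -0.1501, 0.181]
orientation: [3.136, -0.163, 0.004]
force: [0.0, 0.1, -0.9]
finger_gap: 0.0001
```

```bash
python3 kn.py
```

```text
(array([ 0.0314, -0.1406]), np.float64(0.181), np.float64(0.0017)) [ 0.   0.1 -0.9]
('L', 0.59, array([0.129, 0.146])) ('R', 0.76, array([ 0.0642, -0.1273]))
```

Emit:
move_arm([
  [[0.007,0,0],0],
  [[0.005,0,0],0],
  [[0.005,0,0],0],
  [[0.005,0,0],0],
  [[0.005,0,0],0],
])

```text
time: 18.75
tool_pos: [0.5876, -0.1482, 0.18]
orientation: [-3.136, 0.158, 0.006]
force: [-7.3, 2.1, 7.6]
finger_gap: 0.0
```

Emit:
move_arm([
  [[0.005,0,0],0],
  [[0.005,0,0],0],
  [[0.005,0,0],0],
  [[0.004,0,0],0],
  [[0,0,0],0],
  [[0,0,0],0],
])

```text
time: 19.25
tool_pos: [0.6071, -0.1499, 0.18]
orientation: [-3.137, 0.157, 0.004]
force: [-4.2, 0.7, 4.6]
finger_gap: 0.0001
```

```bash
sed -i 's/u-60/u-85/g' kn.py; python3 kn.py
```

```text
(array([ 0.0766, -0.1356]), np.float64(0.18), np.float64(0.0056)) [-4.2  0.7  4.6]
('L', 0.78, array([0.078 , 0.1436])) ('R', 0.42, array([ 0.2271, -0.1163]))
```

Emit:
move_arm([
  [[-0.034,0,0],0],
  [[0,-0.04,0],0],
  [[0,-0.04,0],0],
  [[0,-0.04,0],0],
  [[0,-0.04,0],0],
  [[0,-0.04,0],0],
  [[0,-0.04,0],0],
  [[0,-0.038,0],0],
])

```text
time: 19.97
tool_pos: [0.6021, 0.1335, 0.1802]
orientation: [-3.137, 0.154, -0.001]
force: [0.2, 0.3, 0.6]
finger_gap: 0.0001
```

Emit:
move_arm([
  [[0,0,0],0],
  [[0.007,0,0],0],
  [[0.005,0,0],0],
  [[0.005,0,0],0],
  [[0.005,0,0],0],
  [[0.005,0,0],0],
  [[0.005,0,0],0],
])

```text
time: 20.55
tool_pos: [0.6329, 0.1236, 0.1801]
orientation: [-3.137, 0.164, 0.005]
force: [-6.1, 0.8, 2.8]
finger_gap: -0.0003
```

Emit:
move_arm([
  [[0.004,0,0],0],
  [[0.003,0,0],0],
  [[0,0,0],0],
])

```text
time: 20.8
tool_pos: [0.6404, 0.1228, 0.1801]
orientation: [-3.137, 0.165, 0.004]
force: [-4.4, 0.9, 1.8]
finger_gap: 0.0004
```

Emit:
move_arm([
  [[0.001,0,0],0],
  [[0.001,0,0],0],
  [[0,0,0],0],
])

```text
time: 21.05
tool_pos: [0.6407, 0.123, 0.1801]
orientation: [-3.137, 0.164, 0.009]
force: [-11.1, 0.1, 5.5]
finger_gap: 0.0002
```

```bash
python3 kn.py
```

```text
(array([0.0813, 0.1393]), np.float64(0.1801), np.float64(0.0011)) [-11.1   0.1   5.5]
('L', 0.63, array([0.0583, 0.1738])) ('R', 0.45, array([ 0.0879, -0.1228]))
```

Emit:
move_arm([
  [[-0.027,0,0],0],
  [[0,0.04,0],0],
  [[0,0.04,0],0],
  [[0,0.04,0],0],
  [[0,0.04,0],0],
  [[0,0.04,0],0],
  [[0,0.04,0],0],
  [[0,0.037,0],0],
])

```text
time: 21.77
tool_pos: [0.5874, -0.1526, 0.1809]
orientation: [3.136, -0.165, 0.003]
force: [0.2, -0.1, 0.1]
finger_gap: 0.0002
```

Emit:
move_arm([
  [[0,0,0],0],
  [[0.006,0,0],0],
  [[0.005,0,0],0],
  [[0.005,0,0],0],
  [[0.004,0,0],0],
  [[0.003,0,0],0],
  [[0,0,0],0],
])

```text
time: 22.35
tool_pos: [0.6105, -0.1487, 0.1798]
orientation: [-3.136, 0.156, 0.005]
force: [-5.2, 1.7, 4.5]
finger_gap: 0.0002
```

```bash
python3 kn.py
```

```text
(array([ 0.0799, -0.1341]), np.float64(0.1798), np.float64(0.0062)) [-5.2  1.7  4.5]
('L', 0.58, array([0.1292, 0.1461])) ('R', 0.43, array([ 0.227 , -0.1164]))
```

Emit:
move_arm([
  [[0.002,0,0],0],
  [[0,0,0],0],
])

```text
time: 22.57
tool_pos: [0.6108, -0.1486, 0.1797]
orientation: [-3.135, 0.156, 0.01]
force: [-10.0, 3.3, 8.4]
finger_gap: -0.0001
```

Emit:
move_arm([
  [[0.002,0,0],0],
  [[0,0,0],0],
])

```text
time: 22.73
tool_pos: [0.6111, -0.1485, 0.1797]
orientation: [-3.133, 0.157, 0.015]
force: [-16.9, 6.2, 13.5]
finger_gap: -0.0001
```

Emit:
move_arm([
  [[0.001,0,0],0],
  [[0,0,0],0],
])

```text
time: 22.9
tool_pos: [0.6112, -0.1485, 0.1796]
orientation: [-3.133, 0.157, 0.018]
force: [-19.8, 6.7, 16.0]
finger_gap: -0.0001
```

```bash
python3 kn.py
```

```text
(array([ 0.0806, -0.1337]), np.float64(0.1796), np.float64(0.005)) [-19.8   6.7  16. ]
('L', 0.57, array([0.1292, 0.1461])) ('R', 0.44, array([ 0.0973, -0.1663]))
```

Emit:
move_arm([
  [[-0.022,0,0],0],
  [[0,-0.04,0],0],
  [[0,-0.04,0],0],
  [[0,-0.04,0],0],
  [[0,-0.04,0],0],
  [[0,-0.04,0],0],
  [[0,-0.04,0],0],
  [[0,-0.037,0],0],
])

```text
time: 23.62
tool_pos: [0.6221, 0.1319, 0.18]
orientation: [-3.137, 0.153, -0.0]
force: [1.2, 0.5, -0.6]
finger_gap: 0.0
```

Emit:
move_arm([
  [[0,0,0],0],
  [[0.006,0,0],0],
  [[0.004,0,0],0],
  [[0,0,0],0],
])

```text
time: 23.95
tool_pos: [0.6329, 0.1248, 0.1804]
orientation: [3.137, -0.161, 0.002]
force: [-0.0, -0.5, 0.4]
finger_gap: -0.0
```

```bash
python3 kn.py
```

```text
(array([0.0734, 0.1403]), np.float64(0.1804), np.float64(0.0028)) [-0.  -0.5  0.4]
('L', 0.64, array([0.0497, 0.1755])) ('R', 0.45, array([ 0.1633, -0.159 ]))
```

Emit:
move_arm([
  [[0.002,0,0],0],
  [[0.002,0,0],0],
  [[0,0,0],0],
])

```text
time: 24.25
tool_pos: [0.6362, 0.1241, 0.1804]
orientation: [-3.137, 0.162, -0.001]
force: [0.2, 0.5, -0.8]
finger_gap: 0.0002
```

Emit:
move_arm([
  [[0.002,0,0],0],
  [[0,0,0],0],
])

```text
time: 24.42
tool_pos: [0.637, 0.1245, 0.1803]
orientation: [-3.137, 0.161, 0.003]
force: [-4.3, 0.1, 3.4]
finger_gap: -0.0002
```

Emit:
move_arm([
  [[0.002,0,0],0],
  [[0,0,0],0],
])

```text
time: 24.58
tool_pos: [0.6386, 0.1245, 0.1802]
orientation: [-3.137, 0.161, 0.005]
force: [-6.0, 0.9, 4.1]
finger_gap: 0.0
```

Emit:
move_arm([
  [[0.001,0,0],0],
  [[0,0,0],0],
])

```text
time: 24.75
tool_pos: [0.6394, 0.1245, 0.1802]
orientation: [-3.137, 0.161, 0.005]
force: [-7.3, 0.2, 6.4]
finger_gap: -0.0001
```

```bash
python3 kn.py
```

```text
(array([0.0799, 0.1407]), np.float64(0.1802), np.float64(0.0031)) [-7.3  0.2  6.4]
('L', 0.64, array([0.0564, 0.1735])) ('R', 0.49, array([ 0.1739, -0.1518]))
```

Emit:
move_arm([
  [[0.001,0,0],0],
  [[0.001,0,0],0],
  [[0,0,0],0],
])

```text
time: 25.05
tool_pos: [0.6411, 0.1244, 0.1802]
orientation: [-3.137, 0.16, 0.006]
force: [-7.7, 0.8, 5.6]
finger_gap: 0.0003
```

Emit:
move_arm([
  [[0.001,0,0],0],
  [[0,0,0],0],
])

```text
time: 25.22
tool_pos: [0.6412, 0.1243, 0.1802]
orientation: [-3.136, 0.161, 0.009]
force: [-11.0, 1.3, 9.0]
finger_gap: -0.0001
```

```bash
python3 kn.py
```

```text
(array([0.0818, 0.1407]), np.float64(0.1802), np.float64(0.0031)) [-11.    1.3   9. ]
('L', 0.63, array([0.0586, 0.1739])) ('R', 0.47, array([ 0.178 , -0.1562]))
```

Both push arms are now against their buffers: contact force rises at tool x 0.081 on both sides. Now I retract and look at the vent scale from above.

Emit:
move_arm([
  [[-0.02,0,0],0],
  [[0,0,-0.04],0],
  [[0,0,-0.04],0],
  [[-0.02,0.02,-0.03],0],
  [[-0.026,0.026,0],0],
  [[-0.026,0.026,0],0],
  [[-0.026,0.026,0],0],
  [[-0.026,0.026,0],0],
])

```text
time: 25.93
tool_pos: [0.487, 0.0143, 0.2899]
orientation: [3.137, -0.161, 0.001]
force: [-0.4, 0.1, 2.9]
finger_gap: -0.0001
```

Emit:
move_arm([
  [[-0.026,0.026,0],0],
  [[-0.018,0.026,0],0],
  [[0,0,0],0],
  [[0,0,0],0],
], jaw=0.05)

```text
time: 26.27
tool_pos: [0.4419, -0.027, 0.291]
orientation: [-3.126, 0.162, 0.002]
force: [0.6, 0.5, 0.4]
finger_gap: 0.0481
```

```bash
python3 -c "
from fit import *
t=tcp(); print(t[:3],t[3]['joint_positions'].round(2))
w=snap('wrist','w5.png'); save(w,'w5.pkl')
print(proj(w,W(q,(-.125,-.085,.21))) if 0 else [proj(w,globals()['w'](q,p)) if 0 else 0 for p in []])
d=snap('side'); s=snap('scene'); save(d,'d5.pkl'); save(s,'s5.pkl')
"
```

```text
(array([-0.1005, -0.0308]), np.float64(0.291), np.float64(0.0019)) [-1.35 -0.1   1.25  2.05  0.09  1.12 -1.81]
[]
```

View pics/w5.png

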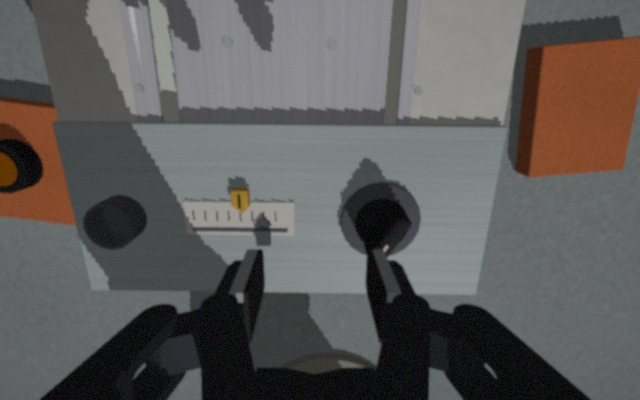

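```bash
python3 -c "
from h import *
w=load('w5.pkl')['image'];d=load('d5.pkl')['image'];s=load('s5.pkl')['image']
a=cv2.resize(w[180:260,175:300],None,fx=6.4,fy=4,interpolation=cv2.INTER_CUBIC)[:, :800]
a=cv2.resize(w[190:250,180:300],(800,400) ,interpolation=cv2.INTER_CUBIC)[:, :480]
b=cv2.resize(w[175:260,335:425],(320,302),interpolation=cv2.INTER_CUBIC)
top=np.zeros((400,800,3),np.uint8); top[:,:480]=a; top[:302,480:]=b
bot=np.hstack([cv2.resize(d[140:240,240:380],(280,200),interpolation=cv2.INTER_CUBIC),cv2.resize(s[140:260,250:420],(283,200),interpolation=cv2.INTER_CUBIC),np.zeros((200,237,3),np.uint8)])
cv2.imwrite('pics/c6.png',np.vstack([top,bot]))"
```

```text
(no output)
```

View pics/c6.png

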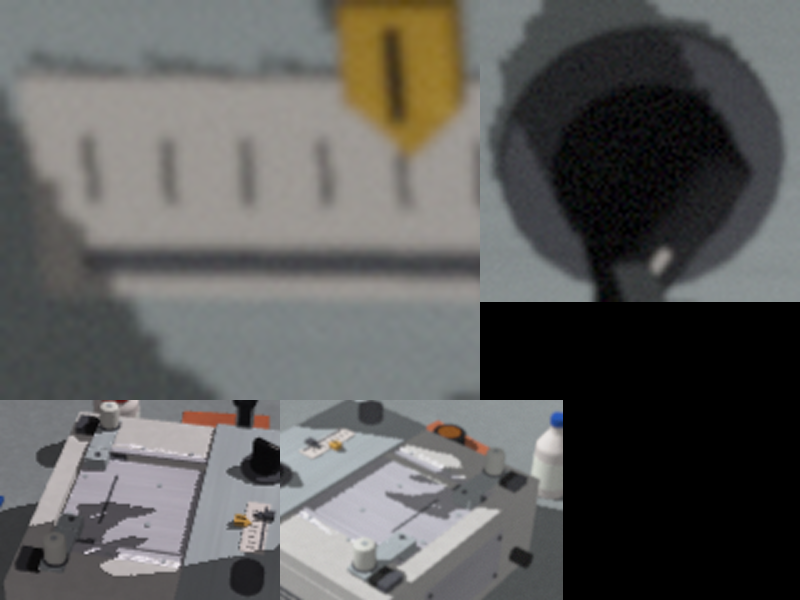

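Both knobs stand against the buffers in the side and scene crops, and the rider tip is at about (241.2,213.3) in the wrist picture. I'll find the pointer tip with image code and get the bar angle.

```bash
cat > ptr.py <<'E'
from fit import *
w5=load('w5.pkl'); g=cv2.cvtColor(w5['image'],cv2.COLOR_BGR2GRAY)
print(g[204:244:2,250:278].tolist().__str__().replace('], [','\n').replace(' ',''))
for n,s,uv,z in [('rider',w5,(241.2,213.3),.17),('ptr',w5,(262,222),.17),('barA',b,B(457,133),.21),('barB',b,B(502,155),.21),('plateL',w5,(183,202),.168),('plateR',w5,(295,202),.168)]: print(n,inv(ray(s,*uv,z)).round(4))
E
python3 ptr.py; python3 -c "
from fit import *
print(proj(load('w5.pkl'),w(q,(-.125,-.085,.21))), w(q,(-.125,-.085,.21)))"
```

```text
[[136,149,152,153,153,151,151,153,153,152,151,151,152,153,154,151,152,152,152,153,151,154,153,153,152,153,152,151
149,152,152,153,154,153,152,156,153,154,153,155,153,155,154,152,153,155,154,154,155,154,152,154,156,153,151,152
150,151,153,153,155,154,154,155,153,154,152,152,156,151,152,153,150,154,152,154,153,154,154,155,153,153,153,155
149,143,146,149,153,154,152,152,151,153,151,149,146,148,150,152,154,154,152,153,151,155,154,151,150,149,150,152
142,120,118,138,150,153,154,151,147,145,136,130,121,114,126,145,155,155,152,153,153,153,154,146,134,126,139,147
142,118,114,135,150,153,151,145,136,116,97,81,69,82,119,142,149,153,154,155,155,154,153,148,130,118,136,150
144,118,112,137,146,149,140,121,102,97,89,80,64,74,96,121,137,147,152,154,153,154,153,148,135,120,133,148
144,117,109,129,137,128,111,99,88,81,73,68,64,57,58,72,103,131,148,150,153,152,152,150,139,120,126,143
147,128,109,106,108,103,92,76,69,65,65,66,66,64,65,56,69,86,100,119,140,150,151,152,141,124,126,144
152,148,140,120,113,111,87,71,60,63,63,65,68,65,70,66,60,59,61,86,121,142,150,153,152,149,149,152
154,152,145,130,103,79,
[... 423 characters left out ...]
,125,125
147,146,136,121,99,79,66,64,67,69,66,67,64,68,65,63,66,67,65,69,96,129,143,147,148,151,148,150
132,134,132,128,117,95,73,67,67,67,65,65,66,64,64,66,63,66,65,69,88,120,134,135,135,137,135,138
134,132,134,131,123,107,86,67,64,64,63,64,69,69,64,67,63,63,65,64,86,116,130,132,133,133,131,131
132,134,133,129,128,116,91,71,68,65,66,64,69,69,65,64,65,66,67,65,87,112,129,133,132,134,135,132
130,129,128,130,127,114,93,73,67,64,65,63,61,62,62,66,65,67,65,66,83,111,125,128,131,130,131,134]]
rider [-0.1221  0.032 ]
ptr [-0.1299  0.0148]
barA [-0.1089 -0.0908]
barB [-0.147  -0.0686]
plateL [-0.113   0.0808]
plateR [-0.1124 -0.0134]
[389.74245675 237.82698327] [ 0.41188398 -0.07837783  0.21      ]
```

```bash
python3 -c "
from h import *
s,p,psi=pose(); plan([(.412,-.078,.285,-.635)],start=(*p,psi-2*np.pi))"
```

```text
[[[-0.001,0.003,0.0],-0.12],[[-0.001,0.002,0.0],-0.12],[[-0.002,0.002,0.0],-0.12],[[-0.002,0.002,0.0],-0.12],[[-0.002,0.002,0.0],-0.12],[[-0.002,0.001,0.0],-0.12],[[-0.003,0.001,0.0],-0.12],[[-0.003,0.001,0.0],-0.12]]
[[[-0.003,0.0,0.0],-0.12],[[-0.003,0.0,0.0],-0.12],[[-0.003,-0.0,0.001],-0.12],[[-0.003,-0.0,0.0],-0.12],[[-0.003,-0.001,0.001],-0.12],[[-0.002,-0.001,0.0],-0.12],[[-0.002,-0.001,0.001],-0.12],[[-0.002,-0.002,0.0],-0.12]]
[[[-0.002,-0.002,0.001],-0.11],[[-0.002,-0.002,0.0],-0.12],[[-0.001,-0.002,0.001],-0.11],[[-0.001,-0.002,0.0],-0.12],[[-0.001,-0.003,0.001],-0.11],[[-0.001,-0.003,0.0],-0.12]]
22 end [ 0.4122 -0.0784  0.285 ] -0.633
```

Emit:
move_arm([
  [[0,0,0],-0.12],
  [[0,0,0],-0.12],
  [[0,0,0],-0.12],
  [[0,0,0],-0.12],
  [[0,0,0],-0.12],
  [[0,0,0],-0.12],
  [[0,0,0],-0.12],
  [[0,0,0],-0.12],
])

```text
time: 27.08
tool_pos: [0.4429, -0.0261, 0.2914]
orientation: [2.85, 1.313, -0.005]
force: [0.1, -0.4, 0.7]
finger_gap: 0.0498
```

Emit:
move_arm([
  [[0,0,0],-0.12],
  [[0,0,0],-0.12],
  [[0,0,0],-0.12],
  [[0,0,0],-0.12],
  [[0,0,0],-0.12],
  [[0,0,0],-0.12],
  [[0,0,0],-0.12],
  [[0,0,0],-0.12],
])

```text
time: 27.75
tool_pos: [0.4428, -0.0262, 0.2915]
orientation: [1.923, 2.482, -0.007]
force: [-0.1, 0.6, 0.2]
finger_gap: 0.0503
```

Emit:
move_arm([
  [[0,0,0],-0.12],
  [[0,0,0],-0.12],
  [[0,0,0],-0.12],
  [[0,0,0],-0.12],
  [[0,0,0],-0.11],
  [[0,0,0],-0.1],
  [[0,0,0],0],
  [[0,0,0],0],
])

```text
time: 28.42
tool_pos: [0.4427, -0.0263, 0.2913]
orientation: [-0.984, -2.983, 0.006]
force: [-0.1, -0.3, 0.0]
finger_gap: 0.0505
```

```bash
python3 -c "
from h import *
s,p,psi=pose(); print(p,psi,s['joint_positions'].round(2)); plan([(.412,-.078,.26,-.635),(.412,-.078,.26,-.635)])"
```

```text
[ 0.4426663  -0.02628869  0.29131498] -0.6371691513030195 [-1.58 -0.32  1.31  2.05  0.34  1.2   0.52]
[[[-0.003,-0.03,0.016],-0.0],[[-0.003,-0.03,0.015],-0.0],[[-0.0,0.0,0.0],-0.0]]
3 end [ 0.4118 -0.0781  0.2603] -0.637
```

Emit:
move_arm([
  [[0,0,0.02],0],
  [[0,0,0.02],0],
  [[0,0,0.015],0],
  [[0,0,0],0],
])

```text
time: 28.75
tool_pos: [0.4365, -0.0255, 0.2372]
orientation: [-0.98, -2.984, 0.004]
force: [-0.9, 0.1, -0.4]
finger_gap: 0.0496
```

Emit:
move_arm([
  [[-0.001,-0.015,0],0],
  [[-0.001,-0.015,0],0],
  [[-0.002,-0.015,0],0],
  [[-0.002,-0.015,0],0],
  [[0,0,0],0],
])

```text
time: 29.17
tool_pos: [0.4069, -0.0808, 0.2387]
orientation: [0.989, 2.982, -0.002]
force: [0.2, -1.0, 0.2]
finger_gap: 0.0498
```

```bash
python3 -c "
from h import *
s,p,psi=pose(); print(p,psi,s['joint_positions'].round(2)); plan([(.412,-.078,.187,-.635,.012)])
w=snap('wrist','w7.png'); save(w,'w7.pkl')"
```

```text
[ 0.40691852 -0.0808165   0.2387115 ] -0.6405518634051874 [-1.44 -0.33  1.32  2.18  0.37  1.08  0.61]
[[[-0.0,0.001,0.01],-0.0],[[-0.001,0.001,0.01],-0.0],[[-0.0,0.001,0.011],-0.0],[[-0.001,0.001,0.01],-0.0],[[-0.0,0.001,0.011],-0.01]]
5 end [ 0.4115 -0.078   0.1867] -0.631
```

Emit:
move_arm([
  [[-0.001,0.001,0.01],0],
  [[-0.001,0.001,0.01],0],
  [[0,0.001,0.011],0],
  [[0,0.001,0.01],0],
  [[0,0.001,0.011],0],
  [[0,0,0],0],
  [[0,0,0],0],
])

```text
time: 29.8
tool_pos: [0.4017, -0.0736, 0.195]
orientation: [0.978, 2.976, 0.002]
force: [0.1, 0.2, -0.0]
finger_gap: 0.0497
```

Emit:
move_arm([
  [[0,0,0],0],
  [[0,0,0],0],
  [[0,0,0],0],
  [[0,0,0],0],
  [[0,0,0],0],
  [[0,0,0],0],
], jaw=0.005, squeeze=20)

```text
time: 30.3
tool_pos: [0.4028, -0.0733, 0.1956]
orientation: [0.976, 2.975, 0.003]
force: [0.0, 1.2, 5.5]
finger_gap: 0.0132
```

```bash
python3 -c "
from fit import *
t=tcp(); print(t[:3], pose()[2], t[3]['joint_positions'].round(3),t[3]['wrist_torque'])"
```

```text
(array([-0.1346, -0.0809]), np.float64(0.1956), np.float64(2.6129)) -0.6340514056347228 [-1.564 -0.336  1.454  2.249  0.413  0.964  0.578] [0.1053378  0.04890988 0.01366614]
```

Emit:
move_arm([
  [[0,0,0],0],
  [[0,0,0],0],
  [[-0.004,0.001,0],0],
  [[-0.004,0.001,0],0],
  [[-0.003,0,0],0],
  [[0,0,0],0],
], jaw=0.04)

```text
time: 30.8
tool_pos: [0.4074, -0.0777, 0.2001]
orientation: [0.975, 2.971, 0.004]
force: [0.4, -0.7, -0.4]
finger_gap: 0.0401
```

```bash
python3 -c "
from fit import *
t=tcp(); print(t[:3], pose()[2], t[3]['joint_positions'].round(3))"
```

```text
(array([-0.1296, -0.0848]), np.float64(0.2001), np.float64(2.6126)) -0.6344115293804287 [-1.558 -0.336  1.455  2.236  0.413  0.972  0.59 ]
```

Emit:
move_arm([
  [[0,0,0],0],
  [[0,0,0],0],
  [[0,0,0],0],
  [[0,0,0],0],
  [[0,0,0],0],
], jaw=0.005, squeeze=20)

```text
time: 31.22
tool_pos: [0.4073, -0.0768, 0.2]
orientation: [0.974, 2.971, 0.005]
force: [1.9, 3.5, 0.7]
finger_gap: 0.0132
```

```bash
python3 -c "
from fit import *
t=tcp(); print(t[:3], pose()[2], t[3]['joint_positions'].round(3))
w=snap('wrist'); save(w,'w7.pkl'); d=snap('side'); save(d,'d7.pkl')
from h import *
for n,(x,y) in dict(rider=(-.1221,.032),ptr=(-.1221,.0145)).items():
  P=np.append(globals()['w'](q,(x,y,.17))[:2],.17) if 0 else None
def Wd(x,y,z):
  c,s=np.cos(q[2]),np.sin(q[2]); return (q[0]+c*x-s*y,q[1]+s*x+c*y,z)
for y in (.032,.0145): print(proj(w,Wd(-.122,y,.17)),proj(d,Wd(-.122,y,.17)))
"
```

```text
(array([-0.1297, -0.0839]), np.float64(0.2), np.float64(2.6136)) -0.6334254415823661 [-1.558 -0.336  1.454  2.237  0.412  0.971  0.589]
[517.26312691 145.34482097] [365.76702909 201.44436966]
[485.13386969 162.1537653 ] [366.48746767 196.93209086]
```

```bash
cat > rect.py <<'E'
from fit import *
def Wd(x,y,z): c,s=np.cos(q[2]),np.sin(q[2]); return (q[0]+c*x-s*y,q[1]+s*x+c*y,z)
X0,Y0,S=-.085,.085,6000   # rows: x falls from X0; cols: y falls from Y0; 6 px/mm
def rect(s,z=.17,h=360,wd=660):
    src=np.float32([proj(s,Wd(X0-v/S,Y0-u/S,z)) for u,v in [(0,0),(wd,0),(wd,h),(0,h)]])
    return cv2.warpPerspective(s['image'],cv2.getPerspectiveTransform(src,np.float32([(0,0),(wd,0),(wd,h),(0,h)])),(wd,h),flags=cv2.INTER_CUBIC)
def meas(s):
    im=rect(s); hsv=cv2.cvtColor(im,cv2.COLOR_BGR2HSV); g=hsv[...,2].astype(int)
    ye=((hsv[...,0]>12)&(hsv[...,0]<35)&(hsv[...,1]>120)&(g>70)).astype(np.uint8)
    n,l,st,c=cv2.connectedComponentsWithStats(ye); i=1+np.argmax(st[1:,4]); x,y,ww,hh=st[i,:4]
    tip=np.where(l[y+hh-6:y+hh-2]==i)[1].mean()
    print('rider centre y',round((Y0-(x+ww/2)/S)*1e3,2),'tip y',round((Y0-tip/S)*1e3,2),'width',ww/6,'tip x',round((X0-(y+hh)/S)*1e3,1))
    dk=(g<85).astype(np.uint8); dk=cv2.morphologyEx(dk,cv2.MORPH_OPEN,np.ones((31,31),np.uint8))
    n,l,st,c=cv2.connectedComponentsWithStats(dk)
    for k in range(1,n): x,y,ww,hh,a=st[k]; print(' dark y-centre',round((Y0-(x+ww/2)/S)*1e3,2),'w',ww/6,'x',round((X0-y/S)*1e3,1),round((X0-(y+hh)/S)*1e3,1))
    return im
if __name__=='__main__':
    import sys
    for f in sys.argv[1:]: print(f); cv2.imwrite('pics/r_'+f+'.png',meas(load(f+'.pkl')))
E
python3 rect.py w5 w7
```

```text
w5
rider centre y 32.33 tip y 32.09 width 15.0 tip x -121.2
 dark y-centre 33.33 w 12.333333333333334 x -91.8 -100.8
 dark y-centre 78.25 w 13.5 x -117.8 -145.0
 dark y-centre 15.25 w 13.166666666666666 x -126.0 -145.0
w7
rider centre y 32.83 tip y 30.85 width 16.666666666666668 tip x -122.0
 dark y-centre 56.25 w 57.5 x -85.0 -114.0
 dark y-centre 18.25 w 17.5 x -85.0 -90.8
 dark y-centre 3.25 w 6.833333333333333 x -85.0 -90.5
 dark y-centre 24.67 w 5.666666666666667 x -99.8 -110.3
 dark y-centre 82.5 w 5.0 x -114.5 -145.0
 dark y-centre 15.08 w 15.166666666666666 x -126.0 -145.0
```

Emit:
move_arm([
  [[0,0,0],0.11],
  [[0,0,0],0.11],
  [[0,0,0],0.11],
  [[0,0,0],0.11],
  [[0,0,0],0.11],
  [[0,0,0],0.11],
  [[0,0,0],0.11],
  [[0,0,0],0.09],
])

```text
time: 31.98
tool_pos: [0.4085, -0.0761, 0.2001]
orientation: [2.13, 2.291, 0.02]
force: [8.5, 5.8, -8.3]
finger_gap: 0.0131
```

Emit:
move_arm([
  [[0,0,0],0],
  [[0,0,0],0],
])

```text
time: 32.15
tool_pos: [0.4085, -0.0761, 0.2001]
orientation: [2.124, 2.296, 0.02]
force: [8.4, 6.2, -8.4]
finger_gap: 0.0131
```

```bash
python3 -c "
from fit import *
t=tcp(); print(t[:3], pose()[2], t[3]['joint_positions'].round(3))
w=snap('wrist'); save(w,'w8.pkl'); d=snap('side'); save(d,'d8.pkl')"; python3 rect.py w8 d8
```

```text
(array([-0.1286, -0.083 ]), np.float64(0.2001), np.float64(1.7537)) -1.4932456369748288 [-1.559 -0.335  1.454  2.237  0.411  0.967 -0.27 ]
w8
rider centre y 32.42 tip y 31.58 width 15.5 tip x -121.5
 dark y-centre 42.83 w 84.33333333333333 x -85.0 -145.0
 dark y-centre -23.42 w 3.1666666666666665 x -85.0 -89.5
 dark y-centre 3.42 w 5.5 x -101.8 -107.0
d8
rider centre y 31.0 tip y 31.96 width 16.666666666666668 tip x -120.0
 dark y-centre 45.08 w 79.83333333333333 x -85.0 -114.3
 dark y-centre -22.92 w 4.166666666666667 x -85.0 -93.3
 dark y-centre 41.83 w 86.33333333333333 x -118.3 -145.0
```

Emit:
move_arm([
  [[0,0,0],0],
  [[0,0,0],0],
  [[0,0,0],0],
  [[0,0,-0.01],0],
  [[0,0.004,-0.02],0],
  [[0,0.01,-0.02],0],
  [[0,0.02,-0.02],0],
  [[0,0.02,-0.01],0],
], jaw=0.045)

```text
time: 32.92
tool_pos: [0.4604, -0.0741, 0.2821]
orientation: [2.128, 2.294, 0.013]
force: [1.0, -0.8, 0.5]
finger_gap: 0.0454
```

```bash
python3 -c "
from fit import *
t=tcp(); print(t[:3], pose()[2], t[3]['joint_positions'].round(3))
w=snap('wrist'); save(w,'w9.pkl'); d=snap('side'); save(d,'d9.pkl'); d=snap('scene'); save(d,'s9.pkl')"; python3 rect.py w9 d9
python3 -c "
from h import *
from rect import rect
w=load('w9.pkl')
a=cv2.resize(rect(w),(550,300)); b=cv2.resize(w['image'],(480,300)); 
d=load('d9.pkl')['image'];s=load('s9.pkl')['image']
c=cv2.resize(d[130:270,240:410],(365,300),interpolation=cv2.INTER_CUBIC); e=cv2.resize(rect(load('d9.pkl')),(435,300))
cv2.imwrite('pics/last.png',np.vstack([np.hstack([a,b[:,115:365]]),np.hstack([c,e])]))"
```

```text
(array([-0.0772, -0.0756]), np.float64(0.2821), np.float64(1.751)) -1.4959656864984237 [-1.589 -0.318  1.441  2.033  0.351  1.16  -0.221]
w9
rider centre y 32.08 tip y 32.22 width 14.166666666666666 tip x -121.5
 dark y-centre 43.92 w 82.16666666666667 x -85.0 -145.0
d9
rider centre y 31.17 tip y 31.94 width 16.333333333333332 tip x -120.0
 dark y-centre 49.08 w 71.83333333333333 x -85.0 -114.2
 dark y-centre 45.0 w 80.0 x -118.3 -145.0
```

```bash
python3 -c "
from rect import *
for f in ['w9','d9','s9']:
  im=rect(load(f+'.pkl')); g=cv2.cvtColor(im,cv2.COLOR_BGR2GRAY)
  for x in (-.125,-.129,-.138): 
    r0=int((X0-x)*S); p=g[r0-5:r0+6].mean(0); print(f,x,{round(Y0*1e3-c/6):int(p[c]) for c in range(180,520,12)})"
```

```text
w9 -0.125 {55: 0, 53: 22, 51: 87, 49: 87, 47: 87, 45: 85, 43: 59, 41: 86, 39: 89, 37: 86, 35: 84, 33: 46, 31: 44, 29: 86, 27: 87, 25: 83, 23: 67, 21: 87, 19: 89, 17: 87, 15: 81, 13: 69, 11: 87, 9: 88, 7: 87, 5: 79, 3: 103, 1: 148, -1: 150}
w9 -0.129 {55: 0, 53: 0, 51: 88, 49: 89, 47: 86, 45: 88, 43: 70, 41: 86, 39: 87, 37: 81, 35: 52, 33: 36, 31: 35, 29: 36, 27: 61, 25: 82, 23: 72, 21: 88, 19: 88, 17: 86, 15: 84, 13: 76, 11: 87, 9: 86, 7: 88, 5: 81, 3: 99, 1: 148, -1: 149}
w9 -0.138 {55: 0, 53: 0, 51: 0, 49: 41, 47: 38, 45: 44, 43: 41, 41: 39, 39: 39, 37: 35, 35: 35, 33: 33, 31: 34, 29: 36, 27: 35, 25: 33, 23: 38, 21: 38, 19: 39, 17: 38, 15: 37, 13: 38, 11: 38, 9: 39, 7: 39, 5: 36, 3: 37, 1: 66, -1: 68}
d9 -0.125 {55: 60, 53: 80, 51: 90, 49: 89, 47: 78, 45: 70, 43: 79, 41: 87, 39: 77, 37: 65, 35: 58, 33: 48, 31: 39, 29: 35, 27: 37, 25: 54, 23: 77, 21: 87, 19: 77, 17: 69, 15: 65, 13: 69, 11: 80, 9: 93, 7: 102, 5: 133, 3: 168, 1: 190, -1: 191}
d9 -0.129 {55: 90, 53: 91, 51: 89, 49: 86, 47: 84, 45: 85, 43: 89, 41: 91, 39: 75, 37: 55, 35: 39, 33: 32, 31: 27, 29: 29, 27: 31, 25: 41, 23: 6
[... 395 characters left out ...]
: 105, 43: 103, 41: 106, 39: 109, 37: 103, 35: 91, 33: 79, 31: 78, 29: 82, 27: 85, 25: 88, 23: 95, 21: 103, 19: 110, 17: 111, 15: 106, 13: 102, 11: 107, 9: 111, 7: 113, 5: 124, 3: 145, 1: 173, -1: 199}
s9 -0.129 {55: 100, 53: 101, 51: 103, 49: 105, 47: 104, 45: 103, 43: 105, 41: 106, 39: 98, 37: 80, 35: 64, 33: 60, 31: 62, 29: 67, 27: 76, 25: 85, 23: 95, 21: 103, 19: 105, 17: 104, 15: 104, 13: 105, 11: 106, 9: 107, 7: 112, 5: 123, 3: 141, 1: 164, -1: 179}
s9 -0.138 {55: 93, 53: 94, 51: 95, 49: 94, 47: 94, 45: 90, 43: 83, 41: 73, 39: 62, 37: 55, 35: 51, 33: 49, 31: 51, 29: 55, 27: 60, 25: 71, 23: 81, 21: 89, 19: 92, 17: 93, 15: 95, 13: 97, 11: 98, 9: 99, 7: 99, 5: 97, 3: 100, 1: 110, -1: 128}
```

View pics/last.png

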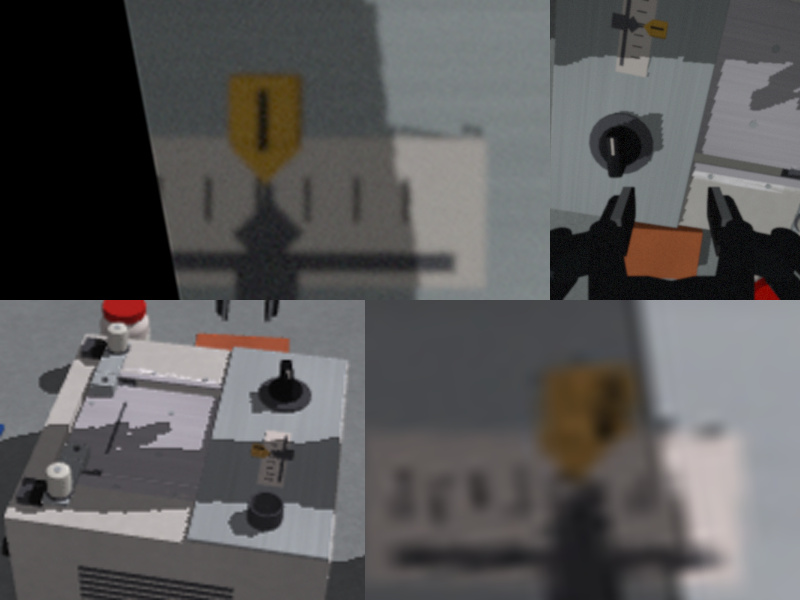

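```bash
python3 -c "
from fit import *
d=load('d9.pkl'); g=lambda s,u,v: inv(ray(s,u,v,.203)).round(4)
print(g(d,267,208.4),g(d,294.5,143.1))
s=load('s5.pkl'); # c6 crops: scene scale 283/170=1.665 at (250,140)
print(g(s,250+(495-280)/1.665,140+(452-400)/1.665),g(s,250+(363-280)/1.665,140+(541-400)/1.665))
t=tcp(); print(t[3]['force'])"
```

```text
[0.1057 0.1361] [ 0.1018 -0.1395]
[0.11   0.1322] [ 0.1021 -0.1422]
[-1.25509349  0.17258966 -0.5399697 ]
```

Pointer and rider line up (crop columns 265 and 264). The right knob reads about 4–6 mm behind the left, though, so I'll probe it by contact.

```bash
python3 -c "
from fit import *
t=w(q,(.058,-.138,0)); plan([(t[0],t[1],.28,q[2]),(t[0],t[1],.18,q[2],.03),(t[0],t[1],.18,q[2])])"
```

```text
[[[-0.007,0.01,0.0],-0.12],[[-0.008,0.009,0.0],-0.12],[[-0.01,0.008,0.0],-0.11],[[-0.01,0.007,0.0],-0.12],[[-0.011,0.006,0.0],-0.11],[[-0.012,0.004,0.0],-0.12],[[-0.012,0.003,0.0],-0.11],[[-0.012,0.002,0.0],-0.12]]
[[[-0.013,0.0,0.0],-0.11],[[-0.012,-0.001,0.0],-0.12],[[-0.012,-0.003,0.001],-0.11],[[-0.013,-0.004,0.0],-0.12],[[0.0,0.0,0.025],0.0],[[0.0,0.0,0.025],0.0],[[0.0,0.0,0.025],0.0],[[0.0,0.0,0.025],0.0]]
[[[0.0,0.0,0.0],0.0]]
17 end [ 0.5887 -0.1507  0.1802] -0.104
```

Emit:
move_arm([
  [[-0.007,0.01,0],-0.12],
  [[-0.008,0.009,0],-0.12],
  [[-0.01,0.008,0],-0.11],
  [[-0.01,0.007,0],-0.12],
  [[-0.011,0.006,0],-0.11],
  [[-0.012,0.004,0],-0.12],
  [[-0.012,0.003,0],-0.11],
  [[-0.012,0.002,0],-0.12],
], jaw=0)

```text
time: 33.73
tool_pos: [0.487, -0.1138, 0.3118]
orientation: [0.85, 2.962, 0.007]
force: [-0.0, -0.4, 0.0]
finger_gap: -0.0
```

Emit:
move_arm([
  [[-0.013,0,0],-0.11],
  [[-0.012,-0.001,0],-0.12],
  [[-0.012,-0.003,0.001],-0.11],
  [[-0.013,-0.004,0],-0.12],
  [[0,0,0],0],
])

```text
time: 34.15
tool_pos: [0.4997, -0.133, 0.3294]
orientation: [0.155, 3.05, -0.022]
force: [0.0, 0.0, 1.0]
finger_gap: -0.0001
```

```bash
python3 -c "
from fit import *
t=tcp(); print(t[:3], pose()[2], t[3]['joint_positions'].round(3))
t=w(q,(.058,-.138,0)); _,p,psi=pose();plan([(t[0],t[1],p[2],q[2]),(t[0],t[1],.18,q[2],.03)])"
```

```text
(array([-0.032 , -0.1301]), np.float64(0.3294), np.float64(-3.1382)) -0.10195936049156666 [-1.53  -0.337  1.454  1.914  0.386  1.204  1.273]
[[[-0.03,-0.003,-0.0],0.0],[[-0.03,-0.003,-0.0],0.0],[[-0.03,-0.002,-0.0],0.0],[[0.0,-0.0,0.03],0.0],[[0.0,-0.0,0.03],0.0],[[0.0,-0.0,0.03],0.0],[[0.0,-0.0,0.03],0.0],[[0.0,-0.0,0.029],0.0]]
8 end [ 0.5884 -0.1501  0.1804] -0.102
```

Emit:
move_arm([
  [[-0.02,0,0.015],0],
  [[-0.02,0,0.015],0],
  [[-0.02,0,0.015],0],
  [[-0.02,-0.002,0.015],0],
  [[0,0,0],0],
])

```text
time: 34.57
tool_pos: [0.5132, -0.1248, 0.3129]
orientation: [0.156, 2.99, -0.039]
force: [-0.5, -0.1, -0.8]
finger_gap: -0.0
```

```bash
python3 -c "
from fit import *
t=tcp(); print(t[:3], t[3]['orientation'],t[3]['joint_positions'].round(3))
t=w(q,(.058,-.138,0)); _,p,psi=pose();plan([(t[0],t[1],p[2],q[2]),(t[0],t[1],.18,q[2],.03)])"
```

```text
(array([-0.0193, -0.1205]), np.float64(0.3129), np.float64(3.1414)) [ 0.15594321  2.99013109 -0.03911248] [-1.544 -0.336  1.454  1.959  0.425  1.109  1.224]
[[[-0.039,-0.009,-0.0],-0.0],[[-0.038,-0.008,-0.0],-0.0],[[-0.0,-0.0,0.027],-0.0],[[-0.0,-0.0,0.026],-0.0],[[-0.0,-0.0,0.027],-0.0],[[-0.0,-0.0,0.026],-0.0],[[-0.0,-0.0,0.027],-0.0]]
7 end [ 0.588  -0.1498  0.1799] -0.106
```

Emit:
move_arm([
  [[0,0.03,0],0],
  [[0,0.03,0],0],
  [[-0.01,0.03,0],0],
  [[-0.02,0.02,0],0],
])

```text
time: 34.9
tool_pos: [0.5363, -0.0159, 0.3243]
orientation: [0.153, 2.976, -0.038]
force: [0.6, -0.2, -0.5]
finger_gap: -0.0002
```

```bash
python3 -c "
from fit import *
t=tcp(); print(t[:3], t[3]['orientation'],t[3]['joint_positions'].round(3))"
```

```text
(array([-0.0079, -0.0098]), np.float64(0.3243), np.float64(-3.1402)) [ 0.15284108  2.97635538 -0.03816401] [-1.778 -0.337  1.453  1.934  0.459  1.139  0.988]
```

Emit:
move_arm([
  [[0,0,0.025],0],
  [[0,0,0.025],0],
  [[0,0,0.025],0],
  [[0,0,0],0],
])

```text
time: 35.23
tool_pos: [0.5124, -0.0207, 0.2668]
orientation: [0.152, 2.955, -0.037]
force: [0.3, -0.6, -0.9]
finger_gap: -0.0
```

Emit:
move_arm([
  [[-0.03,0,0],0],
  [[-0.03,0,0],0],
  [[0,0,0],0],
])

```text
time: 35.48
tool_pos: [0.5436, -0.0255, 0.3041]
orientation: [0.153, 2.918, -0.031]
force: [0.6, -0.5, 0.7]
finger_gap: -0.0001
```

```bash
python3 -c "
from fit import *
t=tcp(); print(t[:3], t[3]['orientation'],t[3]['joint_positions'].round(3))"
```

```text
(array([ 0.0004, -0.0186]), np.float64(0.3041), np.float64(3.141)) [ 0.15323588  2.91771366 -0.03110701] [-1.747 -0.336  1.454  1.99   0.497  1.032  0.975]
```

Emit:
move_arm([
  [[0,0,0],0.12],
  [[0,0,0],0.12],
  [[0,0,0],0.12],
  [[0,0,0],0.12],
  [[0,0,0],0.12],
  [[0,0,0],0.12],
  [[0,0,0],0.12],
  [[0,0,0],0.12],
])

```text
time: 36.15
tool_pos: [0.5401, -0.0253, 0.3007]
orientation: [1.498, 2.529, 0.117]
force: [0.7, 0.1, -0.4]
finger_gap: 0.0003
```

```bash
python3 -c "
from fit import *
t=tcp(); print(t[:3], pose()[2],t[3]['orientation'],np.linalg.norm(t[3]['orientation']),t[3]['joint_positions'].round(3))"
```

```text
(array([-0.0031, -0.0187]), np.float64(0.3007), np.float64(2.1886)) -1.0583508985846353 [1.49834807 2.52930096 0.11690626] 2.94212122977754 [-1.747 -0.335  1.455  1.998  0.495  1.031  0.01 ]
```

Emit:
move_arm([
  [[-0.014,0.026,0],0],
  [[-0.014,0.026,0],0],
  [[-0.014,0.026,0],0],
  [[-0.014,0.026,0],0],
])

```text
time: 36.48
tool_pos: [0.5827, -0.0214, 0.3605]
orientation: [1.465, 2.491, 0.155]
force: [0.8, -0.4, 0.7]
finger_gap: -0.0003
```

```bash
cat > st.py <<'E'
from fit import *
t=tcp(); M=R.from_rotvec(t[3]['orientation']).as_matrix(); print('oven',t[:2],'psi',round(pose()[2],3),'toolz',M[:,2].round(3),t[3]['joint_positions'].round(3),t[3]['force'].round(1),t[3]['time'])
E
python3 st.py; python3 -c "
from cell import r
print([a for a in dir(r) if not a.startswith('_')])"
```

```text
oven (array([ 0.0389, -0.0103]), np.float64(0.3605)) psi -1.045 toolz [ 0.264 -0.033 -0.964] [-1.781 -0.336  1.455  1.866  0.499  1.103  0.036] [ 0.8 -0.4  0.7] 36.4833
['Unreachable', 'grip_point_offset', 'sense']
```

```bash
cat > dk.py <<'E'
from fit import *
import sys
def track(s0,s1,p0,p1,half=(9,7)):
    k=6; up=lambda im:cv2.resize(cv2.cvtColor(im,cv2.COLOR_BGR2GRAY),None,fx=k,fy=k,interpolation=cv2.INTER_CUBIC)
    u,v=np.round(p0).astype(int); T=up(s0['image'][v-half[1]:v+half[1]+1,u-half[0]:u+half[0]+1])
    a,b_=np.round(p1).astype(int); h=(half[0]+6,half[1]+6); I=up(s1['image'][b_-h[1]:b_+h[1]+1,a-h[0]:a+h[0]+1])
    _,sc,_,l=cv2.minMaxLoc(cv2.matchTemplate(I,T,cv2.TM_CCOEFF_NORMED))
    return np.array([a-h[0]+l[0]/k+half[0]-u+p0[0], b_-h[1]+l[1]/k+half[1]-v+p0[1]]),sc
def Wd(x,y,z): c,s=np.cos(q[2]),np.sin(q[2]); return (q[0]+c*x-s*y,q[1]+s*x+c*y,z)
new={'side':snap('side'),'scene':snap('scene')}; save(new,'new.pkl')
for cn,s0 in (('side',b),('scene',a)):
    for n,x,y in (('L',.018,.141),('R',.0234,-.139)):
        p0=proj(s0,Wd(x,y,.203)); 
        for nm,s1 in ((cn+'9',load(('d9' if cn=='side' else 's9')+'.pkl')),(cn+'now',new[cn])):
            p1,sc=track(s0,s1,p0,proj(s1,Wd(.106,y,.203))); print(nm,n,round(sc,2),p1.round(1),inv(ray(s1,*p1,.203)).round(4))
E
python3 dk.py
```

```text
side9 L 0.48 [264.9 209. ] [0.1101 0.139 ]
sidenow L 0.43 [259.6 208.2] [0.1234 0.1385]
side9 R 0.58 [294.4 142.3] [ 0.1028 -0.1431]
sidenow R 0.58 [294.4 142.3] [ 0.1028 -0.1431]
scene9 L 0.75 [378.6 169.3] [0.1043 0.1386]
scenenow L 0.39 [375.  167.3] [0.0928 0.1403]
scene9 R 0.54 [299.7 224.8] [ 0.1022 -0.1426]
scenenow R 0.55 [299.9 224.6] [ 0.1021 -0.142 ]
```

```bash
cat > asc.py <<'E'
from fit import *
def Wd(x,y,z): c,s=np.cos(q[2]),np.sin(q[2]); return (q[0]+c*x-s*y,q[1]+s*x+c*y,z)
def patch(s,yc,z=.203):
    xs=np.arange(.080,.136,.002); ys=np.arange(yc+.022,yc-.023,-.004)
    P=np.array([[proj(s,Wd(x,y,z)) for x in xs] for y in ys],np.float32)
    return cv2.remap(cv2.cvtColor(s['image'],cv2.COLOR_BGR2GRAY),P[...,0],P[...,1],cv2.INTER_LINEAR)
new=load('new.pkl'); w=snap('wrist'); save(w,'w10.pkl')
print('knob px in wrist',proj(w,Wd(.108,-.14,.203)),proj(w,Wd(.108,.14,.203)))
for n,s in (('side',load('d9.pkl')),('scene',load('s9.pkl')),('wrist',w)):
    for k,yc in (('L',.14),('R',-.14)):
        print(n,k,'x=80..134 mm step 2'); 
        for row in patch(s,yc): print(' '.join('%3d'%v for v in row))
E
python3 asc.py
```

```text
knob px in wrist [262.79187346 281.87692053] [437.60093892  51.04240456]
side L x=80..134 mm step 2
 80  79 107 139 137 125 111 100  97  95  94  94  93  92  89  79  48  22  13  15  14  14  17  24  32  35  34  33  32
 78  71  89 122 146 134 121 105  99  98  94  95  94  93  92  87  77  49  28  22  21  24  30  37  37  36  34  31  30
 73  70  80 111 141 142 130 118 107 102 101 102 103 101  95  92  88  81  77  76  76  78  78  76  71  70  73  77  77
 74  67  73  93 122 151 139 130 129 134 141 147 151 151 151 144 128 104  88  85  85  85  84  86  85  84  84  85  85
 73  70  72  75  98 139 153 154 165 180 188 188 187 185 183 182 175 161 130  94  85  85  85  86  86  85  85  85  85
 69  66  72  73  82 109 154 178 192 196 195 189 172 157 162 174 183 179 164 128  99  85  86  86  86  85  86  86  85
 57  64  70  73  73  91 136 179 203 201 198 187 169 153 150 155 179 183 172 148 104  88  85  85  85  85  86  86  86
 57  62  71  73  72  77  96 145 198 206 200 193 179 164 164 169 178 184 172 133 101  86  84  84  84  85  85  85  86
 68  69  70  72  72  73  74  96 137 183 204 196 192 189 187 181 171 153 
[... 6790 characters left out ...]
  16
139 140 138 137 143 153 153 153 149 137 124 121 122 131 141 139 134 135 137 137 139 140 140 140 134  98  35  13  10
137 137 136 139 141 150 157 155 152 148 139 131 133 138 142 141 137 135 137 138 138 137 139 138 135 112  58  13   8
 75  73  72  75  76  87 126 147 153 153 151 147 146 142 134 122  92  83  81  87  95 102 108 110 105  83  43  20  10
 71  61  55  56  56  53  54  64  81 101 111 110 105  92  70  62  58  58  68  85  99 101 101  99  99  90  49  19  17
 74  73  67  57  55  58  55  58  57  56  58  59  56  56  61  66  83  86  97 101 103 102 101  99  99  95  71  26  14
 76  76  74  69  57  56  57  55  54  55  57  63  71  85  93  97  98 100 102  99 101 100 101  97  95  84  49  25  13
```

Emit:
move_arm([
  [[0,0,-0.03],0],
  [[0,0,-0.03],0],
  [[0,0,-0.03],0],
])

```text
time: 36.88
tool_pos: [0.5569, -0.0181, 0.4459]
orientation: [1.464, 2.495, 0.151]
force: [0.1, 0.1, 1.0]
finger_gap: -0.0001
```

```bash
python3 st.py
```

```text
oven (array([ 0.0129, -0.0098]), np.float64(0.4459)) psi -1.044 toolz [ 0.261 -0.034 -0.965] [-1.55  -0.307  1.182  1.764  0.426  1.273  0.078] [0.1 0.1 1. ] 36.8833
```

Emit:
move_arm([
  [[0.035,0.015,0],0],
  [[0.035,0.015,0],0],
  [[0.035,0.015,0],0],
  [[0.035,0.015,0],0],
])

```text
time: 37.22
tool_pos: [0.5429, 0.1336, 0.4357]
orientation: [1.467, 2.493, 0.153]
force: [0.3, -0.5, -0.5]
finger_gap: -0.0002
```

```bash
python3 st.py
```

```text
oven (array([-0.017 ,  0.1396]), np.float64(0.4357)) psi -1.046 toolz [ 0.262 -0.033 -0.965] [-1.69  -0.125  1.182  1.768  0.289  1.214 -0.065] [ 0.3 -0.5 -0.5] 37.2167
```

Emit:
move_arm([
  [[0,0,0],-0.12],
  [[0,0,0],-0.12],
  [[0,0,0],-0.12],
  [[0,0,0],-0.12],
  [[0,0,0],-0.12],
  [[0,0,0],-0.12],
  [[0,0,0],-0.12],
  [[0,0,0],-0.1],
])

```text
time: 37.88
tool_pos: [0.5432, 0.1325, 0.4357]
orientation: [0.167, 2.87, -0.028]
force: [-0.4, 0.4, 1.2]
finger_gap: 0.0001
```

```bash
cat >> h.py <<'E'
def planw(wps,v=.035):
    """world waypoints, fixed orientation -> tool-frame rows"""
    s,p,_=pose(); M=R.from_rotvec(s['orientation']).as_matrix(); rows=[]
    for t in wps:
        t=np.array(t); n=int(np.ceil(np.linalg.norm(t-p)/v))
        for k in range(n,0,-1):
            l=np.round(M.T@((t-p)/k),3); rows.append([l.tolist(),0]); p=p+M@l
    for i in range(0,len(rows),8): print(str(rows[i:i+8]).replace(' ',''))
    print(len(rows),p.round(4))
E
python3 st.py; python3 -c "
from fit import *
planw([w(q,(.03,.05,.40)),w(q,(.06,-.138,.36))])"
```

```text
oven (array([-0.0166,  0.1385]), np.float64(0.4357)) psi -0.117 toolz [ 0.261 -0.034 -0.965] [-1.891 -0.274  1.245  1.769  0.462  1.286  0.73 ] [-0.4  0.4  1.2] 37.8833
[[[-0.009,-0.022,0.012],0],[[-0.009,-0.022,0.012],0],[[-0.009,-0.022,0.012],0],[[-0.009,-0.022,0.011],0],[[-0.003,-0.031,0.008],0],[[-0.004,-0.031,0.008],0],[[-0.003,-0.031,0.008],0],[[-0.004,-0.031,0.008],0]]
[[[-0.003,-0.032,0.008],0],[[-0.004,-0.031,0.008],0]]
10 [ 0.5906 -0.1503  0.3601]
```

Emit:
move_arm([
  [[0,0,0],0.12],
  [[0,0,0],0.12],
  [[0,0,0],0.12],
  [[0,0,0],0.12],
  [[0,0,0],0.12],
  [[0,0,0],0.12],
  [[0,0,0],0.12],
  [[0,0,0],0.12],
])

```text
time: 38.55
tool_pos: [0.5431, 0.1325, 0.4357]
orientation: [1.498, 2.475, 0.155]
force: [-0.7, 0.1, -0.1]
finger_gap: 0.0
```

Emit:
move_arm([
  [[0,0,0],0.12],
  [[0,0,0],0.12],
  [[0,0,0],0.12],
  [[0,0,0],0.12],
  [[0,0,0],0.12],
  [[0,0,0],0.12],
  [[0,0,0],0.12],
  [[0,0,0],0.12],
])

```text
time: 39.22
tool_pos: [0.5431, 0.1325, 0.4357]
orientation: [2.527, 1.537, 0.309]
force: [-0.1, 0.1, 0.2]
finger_gap: -0.0001
```

Emit:
move_arm([
  [[0,0,0],0.12],
  [[0,0,0],0.12],
  [[0,0,0],0.12],
  [[0,0,0],0.12],
  [[0,0,0],0.12],
  [[0,0,0],0.12],
  [[0,0,0],0.12],
  [[0,0,0],0.12],
])

```text
time: 39.88
tool_pos: [0.5431, 0.1325, 0.4357]
orientation: [3.056, 0.203, 0.403]
force: [0.5, -0.7, 0.6]
finger_gap: -0.0
```

Emit:
move_arm([
  [[0,0,0],0.12],
  [[0,0,0],0.12],
  [[0,0,0],0],
])

```text
time: 40.13
tool_pos: [0.5432, 0.1325, 0.4358]
orientation: [3.089, -0.163, 0.414]
force: [0.3, 0.4, 0.2]
finger_gap: 0.0001
```

```bash
python3 st.py; python3 -c "
from fit import *
planw([w(q,(.03,.05,.40)),w(q,(.055,-.138,.36))])"
```

```text
oven (array([-0.0166,  0.1385]), np.float64(0.4358)) psi 3.035 toolz [ 0.261 -0.035 -0.965] [-1.412 -0.054  0.962  1.763  0.204  1.191 -2.177] [0.3 0.4 0.2] 40.1333
[[[0.009,0.022,0.012],0],[[0.009,0.022,0.012],0],[[0.009,0.022,0.012],0],[[0.008,0.022,0.011],0],[[0.002,0.031,0.008],0],[[0.002,0.031,0.008],0],[[0.002,0.031,0.008],0],[[0.003,0.032,0.008],0]]
[[[0.002,0.031,0.007],0],[[0.003,0.032,0.008],0]]
10 [ 0.5855 -0.1501  0.3599]
```

Emit:
move_arm([
  [[0.009,0.022,0.012],0],
  [[0.009,0.022,0.012],0],
  [[0.009,0.022,0.012],0],
  [[0.008,0.022,0.011],0],
  [[0.002,0.031,0.008],0],
  [[0.002,0.031,0.008],0],
  [[0.002,0.031,0.008],0],
  [[0.003,0.032,0.008],0],
])

```text
time: 40.8
tool_pos: [0.5846, -0.0868, 0.3729]
orientation: [3.09, -0.149, 0.416]
force: [1.0, 1.0, -0.7]
finger_gap: 0.0
```

Emit:
move_arm([
  [[0.002,0.031,0.007],0],
  [[0.003,0.032,0.008],0],
  [[0,0,0],0],
  [[0,0,0],0],
])

```text
time: 41.13
tool_pos: [0.5861, -0.1532, 0.3603]
orientation: [3.087, -0.162, 0.414]
force: [0.7, 0.4, -0.1]
finger_gap: 0.0001
```

```bash
python3 st.py; python3 -c "
from fit import *
planw([w(q,(.055,-.138,.30)),w(q,(.055,-.138,.183))],.03)"
```

```text
oven (array([ 0.0561, -0.1411]), np.float64(0.3603)) psi 3.036 toolz [ 0.261 -0.036 -0.965] [-0.829  0.203  1.167  1.814 -0.276  0.995 -1.248] [ 0.7  0.4 -0.1] 41.1333
[[[-0.006,-0.001,0.019],0],[[-0.005,-0.001,0.019],0],[[-0.006,-0.002,0.02],0],[[-0.008,-0.0,0.028],0],[[-0.008,-0.0,0.028],0],[[-0.007,-0.0,0.028],0],[[-0.008,-0.001,0.029],0]]
7 [ 0.5853 -0.1496  0.1826]
```

Emit:
move_arm([
  [[-0.006,-0.001,0.019],0],
  [[-0.005,-0.001,0.019],0],
  [[-0.006,-0.002,0.02],0],
  [[-0.008,0,0.028],0],
  [[-0.008,0,0.028],0],
  [[-0.007,0,0.028],0],
  [[-0.008,-0.001,0.029],0],
  [[0,0,0],0],
])

```text
time: 41.8
tool_pos: [0.584, -0.1419, 0.178]
orientation: [3.093, -0.147, 0.402]
force: [-1.5, 0.3, -0.8]
finger_gap: -0.0
```

```bash
python3 st.py; python3 -c "
from fit import *
planw([w(q,(.068,-.138,.183))],.007);planw([w(q,(.08,-.138,.183))],.002)"
```

```text
oven (array([ 0.0528, -0.1301]), np.float64(0.178)) psi 3.046 toolz [ 0.254 -0.031 -0.967] [-0.57   0.413  0.9    2.034 -0.598  0.658 -0.975] [-1.5  0.3 -0.8] 41.8
[[[0.005,0.003,-0.0],0],[[0.005,0.003,-0.0],0],[[0.006,0.002,-0.001],0]]
3 [ 0.5983 -0.1513  0.1832]
[[[0.002,0.001,0.0],0],[[0.002,0.001,0.0],0],[[0.002,0.0,0.0],0],[[0.002,0.001,0.0],0],[[0.002,0.0,0.0],0],[[0.002,0.001,0.0],0],[[0.002,0.0,0.0],0],[[0.002,0.001,0.0],0]]
[[[0.002,0.0,0.0],0],[[0.002,0.001,0.0],0],[[0.001,0.0,0.0],0],[[0.002,0.001,0.001],0],[[0.001,0.0,0.0],0],[[0.002,0.001,0.001],0],[[0.001,0.0,0.0],0]]
15 [ 0.6097 -0.1524  0.1831]
```

Emit:
move_arm([
  [[0.005,0.003,0],0],
  [[0.005,0.003,0],0],
  [[0.004,0.002,-0.001],0],
  [[0,0,0],0],
])

```text
time: 42.13
tool_pos: [0.6022, -0.1558, 0.1912]
orientation: [3.087, -0.155, 0.425]
force: [0.7, 0.7, -0.3]
finger_gap: 0.0001
```

```bash
python3 st.py
```

```text
oven (array([ 0.0724, -0.142 ]), np.float64(0.1912)) psi 3.04 toolz [ 0.268 -0.034 -0.963] [-0.541  0.425  0.9    1.987 -0.603  0.685 -0.967] [ 0.7  0.7 -0.3] 42.1333
```

Emit:
move_arm([
  [[0.002,0,0.0005],0],
  [[0.002,0,0.0005],0],
  [[0,0,0],0],
])

```text
time: 42.38
tool_pos: [0.6045, -0.1551, 0.1891]
orientation: [3.089, -0.155, 0.419]
force: [-0.1, -0.3, 0.3]
finger_gap: -0.0001
```

Emit:
move_arm([
  [[0.002,0,0.0005],0],
  [[0,0,0],0],
])

```text
time: 42.55
tool_pos: [0.6062, -0.1553, 0.1887]
orientation: [3.089, -0.155, 0.418]
force: [-0.0, -0.2, -0.6]
finger_gap: 0.0002
```

```bash
python3 st.py
```

```text
oven (array([ 0.0764, -0.1411]), np.float64(0.1887)) psi 3.04 toolz [ 0.264 -0.033 -0.964] [-0.533  0.437  0.893  1.977 -0.609  0.69  -0.965] [-0.  -0.2 -0.6] 42.55
```

Emit:
move_arm([
  [[0.001,0,0.0003],0],
  [[0,0,0],0],
])

```text
time: 42.72
tool_pos: [0.6071, -0.1556, 0.1885]
orientation: [3.089, -0.155, 0.418]
force: [0.3, 0.2, 0.1]
finger_gap: 0.0002
```

Emit:
move_arm([
  [[0.001,0,0.0003],0],
  [[0,0,0],0],
])

```text
time: 42.88
tool_pos: [0.6082, -0.1557, 0.1885]
orientation: [3.089, -0.155, 0.418]
force: [0.7, 0.1, -0.3]
finger_gap: -0.0003
```

Emit:
move_arm([
  [[0.001,0,0.0003],0],
  [[0,0,0],0],
])

```text
time: 43.05
tool_pos: [0.6092, -0.1558, 0.1885]
orientation: [3.089, -0.155, 0.418]
force: [-0.5, -0.2, -0.3]
finger_gap: -0.0001
```

Emit:
move_arm([
  [[0.001,0,0.0003],0],
  [[0,0,0],0],
])

```text
time: 43.22
tool_pos: [0.6096, -0.1559, 0.1883]
orientation: [3.09, -0.156, 0.416]
force: [-3.4, 0.7, 2.2]
finger_gap: -0.0001
```

```bash
python3 st.py
```

```text
oven (array([ 0.0797, -0.1413]), np.float64(0.1883)) psi 3.04 toolz [ 0.263 -0.033 -0.964] [-0.527  0.444  0.889  1.968 -0.613  0.695 -0.965] [-3.4  0.7  2.2] 43.2167
```

Contact on the right knob comes at tool x 0.0795, against 0.080 at its stop, so the right end is within about 1 mm of home. I'll retract and hand in.

Emit:
move_arm([
  [[-0.01,0,-0.003],0],
  [[-0.01,0,-0.01],0],
  [[0,0,-0.03],0],
  [[0,0,-0.03],0],
  [[0,0,-0.03],0],
  [[0,0,0],0],
  [[0,0,0],0],
])

```text
time: 43.8
tool_pos: [0.5641, -0.1502, 0.2838]
orientation: [3.091, -0.155, 0.423]
force: [0.2, 0.4, 0.7]
finger_gap: 0.0001
```

```bash
python3 st.py; python3 -c "
from rect import *
for n in ('side','scene'):
  im=rect(snap(n)); g=cv2.cvtColor(im,cv2.COLOR_BGR2GRAY); r0=int((X0+.129)*S); p=g[r0-5:r0+6].mean(0); print(n,{round(Y0*1e3-c/6):int(p[c]) for c in range(240,400,12)})
hand_in()"
```

```text
oven (array([ 0.0339, -0.1404]), np.float64(0.2838)) psi 3.041 toolz [ 0.267 -0.032 -0.963] [-0.788  0.231  1.124  1.971 -0.352  0.825 -1.165] [0.2 0.4 0.7] 43.8
side {45: 186, 43: 165, 41: 127, 39: 83, 37: 58, 35: 46, 33: 53, 31: 56, 29: 64, 27: 69, 25: 89, 23: 137, 21: 180, 19: 187}
scene {45: 162, 43: 132, 41: 101, 39: 84, 37: 84, 35: 87, 33: 78, 31: 69, 29: 69, 27: 81, 25: 94, 23: 99, 21: 96, 19: 90}
the job is handed in; nothing more can be done
```

I finished all three parts and handed the job in at 43.8 s. No verdict is reported, so these are my own checks:

- **Mould:** I took the rectangular mould from the right brick, set it down to light contact and let it go. The picture showed it flat at oven x 0.086, y -0.001.
- **Lid:** I worked it home with alternate pushes on the two knobs. By tool positions and pictures, neither knob got more than about 25 mm ahead.
    - The left end stopped at its buffer, at 11 N.
    - A last touch on the right knob met it within about 1 mm of its stop.
    - The camera readings disagreed: they put the right knob 3–6 mm behind the left. I trusted the touch.
- **Vent:** I turned the knob 0.86 rad. Close up, the pointer and rider tips agreed to about 0.5 mm. The last coarse check from the other two cameras was blurred by shadow; it looked consistent but is not precise.
- **Bystanders:** I did not go near the round mould, the bottle or the jar, but took no separate measurement of them at the end.
- **Problem on the way:** Near the vent the arm came up against two joint limits and the tool was left leaning about 0.27 rad. I freed the arm, and the last touch on the right knob was made with the tool leaning. At the end the arm stood clear, about 8 cm above the knobs.

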